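Drive home the leaning clamp screw of the plate carrier

TASK

Clamp the well plate: take the larger socket driver from its stand, put it fully over the square head of the carrier's leaning screw, in line with the screw's axis and before turning it at all, then turn the screw clockwise until it is fully home. Put the driver back upright in its own stand and leave the smaller driver alone.

Things in the scene. Friction and masses are not known exactly. Their poses are not given: they have to be found in the camera images.
- driver_large: the larger of two socket drivers, standing mouth down in stand_large: steel socket, neck, black handle, 110 mm long, 0.15 to 0.3 kg. Origin: centre of the socket's open mouth; z runs along its axis to the handle. Socket 32 mm square outside, z 0 to 30; its square cavity is 22 mm wide, 16 mm deep (24 mm wide in the first 2 mm). All its squares have sides along its x and y: four yaws work alike.
- driver_grip (a point): on the larger driver's axis, 84 mm above its mouth, at mid-height of its square handle, which is 28 mm wide and runs from 58 to 110 mm above the mouth (flats along the driver's x and y). The neck below the handle is a 14 mm rod. Axes as the driver's.
- stand_large: fixed grey block 70 x 70 x 30 mm, the larger driver's own stand. Origin: centre of its underside. A square pocket 38 mm wide (44 mm at its chamfered mouth), sides along the stand's x and y, is open at the top; its floor, where the driver's mouth rests, is 6.5 mm above the origin.
- driver_small: the smaller driver, to be left alone: 100 mm long, handle 20 mm square, socket 18 mm square outside and 10 mm inside (too small for the screw), upright in a like stand of its own. Origin: centre of its mouth, z up along it.
- screw_base (a point): on the fixed carrier (aluminium base 12 mm high, white well plate, leaning aluminium block): centre of the block's top face, 35 mm above the table. z is the screw's axis, up and out of the block, leaning 0.30 rad from vertical, away from the plate; y is level. The base reaches 27 mm beyond this point on the side away from the plate.
- screw_seat (a point): centre of the upper face of the screw's round flange (36 mm across), on the axis; axes as screw_base. It sinks with the screw but does not show its turning. The driver is fully on when its mouth meets the flange here. It starts 13.4 to 15 mm above screw_base along z; home, at a hard stop, is 10 mm. Clockwise seen from above screws in: 1.92 mm per rad, 1.8 to 2.6 rad in all.
- screw_head (a point): centre of the top of the screw's square steel head, 14 mm above screw_seat; axes as screw_base. The head is 20 mm wide, its top 5 mm taper to 14 mm. It starts turned about its axis by an angle that is not given. It turns against about 0.1 N m and stays where it is left; a clamp arm under the flange sinks with it towards the plate.

How it is judged:
By the outcome, as a careful person would: the job done as asked, in the order asked, and still so for the second after the job is handed in, with the robot touching nothing.
It also fails if it takes over 72 s, if anything falls off the work surface, if the arm or the gripper's body presses on something with over 40 N, if the wrist force passes 120 N, or if a joint passes its speed limit or range.

ROBOT

A 6-joint arm with a two-finger parallel gripper is mounted at the origin on the work surface. World frame = base frame: x ahead of the robot, y to its left, z up, the work surface at z = 0. Lengths are in m, angles in rad, forces in N, time in s.
With the tool pointing down it reaches from about 0.325 to 0.875 m from the base axis. Payload 4.4 kg.
Tool frame: the origin (TCP) lies on the centre line of the jaws, within the pads' length; the fingertips stand 11 mm ahead of it and the grasp point (between the pads) lies 8 mm behind it; z points along the fingers, x is the direction in which the jaws open and shut, and the axes are right-handed (so a half turn about z gives the same grasp; the last joint's range is limited). The gripper opens to 85 mm and grips with 20 to 120 N. Pads are 22 mm wide; open, the fingers measure 114 mm over their backs; the gripper's body (76 mm by 85 mm) begins 54 mm behind the grasp point. The pads swing forward as they close: fully open they stand 13 mm farther back than shut.
Start: joints at [-1.44, 0.207, 1.542, -0, 1.393, -0.15], TCP at [0.16, -0.552, 0.242] pointing down, gripper open.
Joint ranges: [-2.73, 2.73], [-0.86, 2.22], [0.23, 2.46], [-1.11, 4.25], [0.08, 2.63], [-2.82, 2.82]. Speed limits (rad/s): [2.79, 2.79, 3.14, 3.14, 3.14, 3.14].

INTERFACE

Orientations are given as a unit quaternion [x, y, z, w].
In Python, from cell import telemetry, optics, ticket, regions_of gives the robot as it stands. The module is installed in compiled form; this text tells all that it offers.
- The arm moves only by the shell command python3 -m jog 'ROWS' [FORCE]. ROWS is JSON, a list that holds one entry, the list of rows, each a list of 7 numbers: the closure, from -1 (fully open) to 1 (shut), then the shift along the tool's x, y, z in mm, then the turn, a rotation vector about the tool's x, y, z in rad. In form: [[[claw, tx, ty, tz, ax, ay, az], ...]]. A call has exactly 8 rows; each row shifts and turns the commanded pose from where the row before left it, along the tool's axes as they then stand; what a row does not reach is not made up. A row lasts 1/10 s, in which the tool goes at most 50 mm and 8.59 degrees, less where a joint would pass 70% of its speed; a pose out of reach is approached as far as the arm can. A call with a gripper value outside its range is refused whole. The fingers move at their own pace and stop on an object; FORCE is the grip in N (left out, the last holds). Time passes only in rows, so rows that do not move let the fingers close, or fill a call up. It gives the time, the measured TCP pose, the force and the opening at its end, in the units of the state.
- telemetry.get_obs(): the state, without advancing time (a new reading comes with each control period).
- optics.camera(name): name is "scene" or "side" or "wrist"; returns the picture (420x560x3 uint8, red, green, blue); there is no depth.
- optics.camera_model(name): a dict with "mtx" (3x3 intrinsics, pixels), "k1" (the pictures are not rectified: a ray, as slopes to the right and down, at radius r is drawn at 1 + k1 r^2 times it, then the intrinsics apply), "R" (3x3) and "t" (3): a world point X has camera coordinates R X + t; the wrist camera has in their place "mount" (4x4, takes a point from camera to tool coordinates, whose origin is the TCP and whose axes are the tool frame's). Camera axes: x right, y down, z forward; pixel columns grow to the right and rows downward; lengths in m; the calibration is good to about 2 mm. A picture is of the moment at which its call begins: read the wrist's pose just before it. camera_model takes no time and is no camera call.
- ticket.finish_job(): hands the job in, once; it reports no verdict.
Trained networks look in the newest picture that a camera, given by its name, has taken for a name from the list of things; names that differ only in an ending like _2 or _b are one class to them, and where a whole thing is asked for, a point or a joint stands for the part that bears it (a point fixed in the world has none). Each returns a list of dicts, best first, with "confidence" (0 to 1); they miss things now and then, are a little off and sometimes report something else, mostly with a low value. They report only what shows in the picture. A call takes as long as a camera call.
- regions_of(camera, query): "region" (420x560 bool, what is visible of it) and "extent" ([left, top, right, bottom] in pixels, round what is visible of it).
The state is a dict: "time_s": time; "qpos": joint angles; "joint_velocities": joint speeds; "effort": joint torques, N m; "position": TCP position; "tcp_rot": TCP orientation; "ft_force": force on the tool from outside, world axes, zero at the start; "wrist_torque": the same for the moment, N m; "grip_width": finger opening in m.
Only numpy, scipy, OpenCV 4.12 (cv2) and the standard library are available. Lean on these libraries where they do the work, as an engineer would, in place of code of your own. Each camera call takes 0.05 s, during which the arm holds its last target.

## Working session

There is one attempt and no reset: what is moved stays moved. The work goes in short steps, Python scripts to look and compute and a shell command to move; the robot and the scene stay as the last step left them, time stands still between calls to the robot, and variables do not carry over. Pictures are saved under pics/ and viewed, and the job is handed in when it is done.

```bash
mkdir -p pics; ls
python3 - <<'E'
from cell import telemetry, optics, ticket, regions_of
import cv2,numpy as np
o=telemetry.get_obs()
for k,v in o.items(): print(k,v)
for c in ["scene","side","wrist"]:
    im=optics.camera(c); cv2.imwrite(f"pics/a_{c}.png",im[:,:,::-1]); np.save(f"pics/a_{c}.npy",im)
    print(c,optics.camera_model(c))
E
```

```text
pics
time_s 0.0
qpos [-1.43948435e+00  2.07480777e-01  1.54301099e+00  1.48986486e-05
  1.39351074e+00 -1.50542247e-01]
joint_velocities [-0.00072395  0.00032956  0.00036255  0.00010684 -0.00013164 -0.00037268]
effort [-1.97756228e-03 -3.83036041e+01 -2.91594833e+01 -4.81469833e-04
  1.04538721e-02  7.84875311e-06]
position [ 0.15979802 -0.55155514  0.2410642 ]
tcp_rot [ 0.79941628 -0.60077629 -0.00083855 -0.0008653 ]
ft_force [ 0.09396895 -0.21532111 -0.11365003]
wrist_torque [ 0.02804114  0.00098752 -0.05204394]
grip_width 0.0853727780855527
scene {'mtx': array([[451.25554368,   0.        , 281.04895499],
       [  0.        , 451.25554368, 204.81825586],
       [  0.        ,   0.        ,   1.        ]]), 'k1': -0.017917810687718923, 'R': array([[-0.26364936,  0.96447596, -0.01658729],
       [ 0.73416287,  0.18947768, -0.65199931],
       [-0.62569473, -0.18407697, -0.7580381 ]]), 't': array([ 0.15112159, -0.35050095,  1.14703944])}
side {'mtx': array([[532.12529666,   0.        , 285.36353169],
       [  0.        , 532.12529666, 199.13693961],
       [  0.        ,   0.        ,   1.        ]]), 'k1': -0.14868138941829023, 'R': array([[-0.96308926, -0.26910732,  0.00635014],
       [-0.2075274 ,  0.72726737, -0.65422821],
       [ 0.17143935, -0.63139799, -0.75627054]]), 't': array([0.53665443, 0.17757114, 0.79071297])}
wrist {'mtx': array([[367.04088978,   0.        , 285.59795667],
       [  0.        , 367.04088978, 206.81481447],
       [  0.        ,   0.        ,   1.        ]]), 'k1': -0.02568791115637158, 'mount': array([[ 9.99999566e-01,  8.76838192e-04, -3.13489578e-04,
        -2.92493850e-04],
       [-7.31707508e-04,  9.48131816e-01,  3.17876585e-01,
        -8.10915448e-02],
       [ 5.75955773e-04, -3.17876218e-01,  9.48132047e-01,
        -1.31721715e-01],
       [ 0.00000000e+00,  0.00000000e+00,  0.00000000e+00,
         1.00000000e+00]])}
```

View pics/a_scene.png

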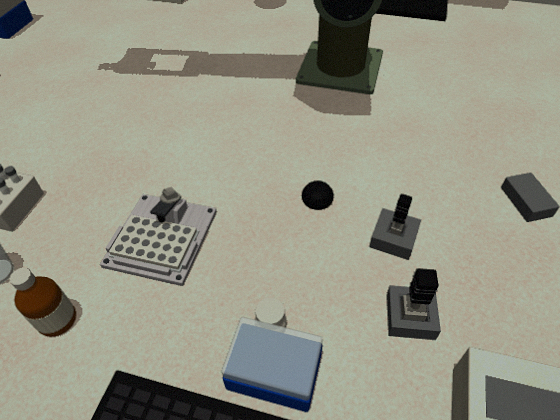

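View pics/a_side.png

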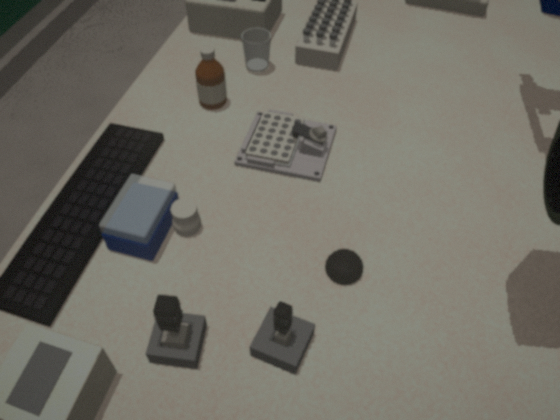

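View pics/a_wrist.png

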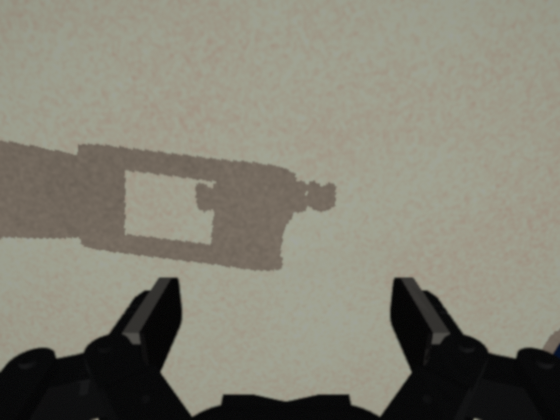

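```bash
cat > h.py <<'E'
from cell import telemetry, optics, ticket, regions_of
import cv2,numpy as np
from scipy.spatial.transform import Rotation as Ro
from scipy.optimize import least_squares
def cam(name,obs=None):
    m=optics.camera_model(name)
    K=m['mtx'];k1=m['k1']
    if 'mount' in m:
        T=np.eye(4);T[:3,:3]=Ro.from_quat(obs['tcp_rot']).as_matrix();T[:3,3]=obs['position']
        C=np.linalg.inv(T@m['mount']);R=C[:3,:3];t=C[:3,3]
    else:R=np.array(m['R']);t=np.array(m['t'])
    return K,np.array([k1,0,0,0.]),R,t
def proj(c,X):
    K,d,R,t=c
    return cv2.projectPoints(np.atleast_2d(np.asarray(X,float)).reshape(-1,1,3),cv2.Rodrigues(R)[0],t,K,d)[0].reshape(-1,2)
def ray(c,uv):
    K,d,R,t=c
    n=cv2.undistortPoints(np.array(uv,float).reshape(-1,1,2),K,d).reshape(-1,2)
    D=np.c_[n,np.ones(len(n))]@R
    return -R.T@t,D/np.linalg.norm(D,axis=1,keepdims=True)
def onz(c,uv,z):
    o,D=ray(c,uv);return o+D*((z-o[2])/D[:,2])[:,None]
def snap(name,tag):
    o=telemetry.get_obs();im=optics.camera(name);cv2.imwrite(f'pics/{tag}.png',im[:,:,::-1]);np.savez(f'pics/{tag}.npz',im=im,q=o['tcp_rot'],p=o['position'])
    return o,im
def crop(im,x0,y0,x1,y1,s,fn):
    cv2.imwrite(fn,cv2.resize(im[y0:y1,x0:x1,::-1],None,fx=s,fy=s,interpolation=cv2.INTER_CUBIC))
E
python3 - <<'E'
from h import *
for c in ["scene","side"]:
    for q in ["driver_large","stand_large","screw_head","driver_small"]:
        r=regions_of(c,q)
        for d in r[:2]:
            ys,xs=np.nonzero(d['region'])
            print(c,q,round(d['confidence'],2),np.round(d['extent'],1),len(xs),xs.mean().round(1),ys.mean().round(1), onz(cam(c),[[xs.mean(),ys.mean()]],0.03).round(3))
A=np.load('pics/a_scene.npy');B=np.load('pics/a_side.npy')
crop(A,360,170,460,350,4,'pics/b1.png') if 0 else crop(A,360,240,460,350,5,'pics/b1.png')
crop(A,95,170,225,290,5,'pics/b2.png')
crop(B,225,100,345,190,6,'pics/b3.png')
crop(B,130,280,230,380,5,'pics/b4.png')
E
```

```text
scene driver_large 0.64 [398.3 268.9 439.7 320.7] 1410 419.2 294.5 [[0.63  0.235 0.03 ]]
scene stand_large 0.62 [383.5 283.6 440.1 341.1] 1757 410.5 317.0 [[0.671 0.225 0.03 ]]
scene screw_head 0.59 [152.2 189.7 179.2 222.8] 576 165.7 203.1 [[ 0.557 -0.221  0.03 ]]
scene driver_small 0.83 [389.6 194.7 412.6 235.6] 492 400.1 213.5 [[0.476 0.191 0.03 ]]
side driver_large 0.8 [152.5 296.5 187.1 347.4] 1397 170.6 321.6 [[0.668 0.214 0.03 ]]
side stand_large 0.88 [143.6 311.6 206.2 368.4] 1828 178.7 344.2 [[0.643 0.243 0.03 ]]
side screw_head 0.61 [296.3 122.3 327.7 143.2] 503 309.8 132.5 [[ 0.573 -0.228  0.03 ]]
side driver_small 0.86 [274.1 295.9 292.7 342.3] 707 282.5 323.0 [[0.514 0.171 0.03 ]]
```

View pics/b1.png

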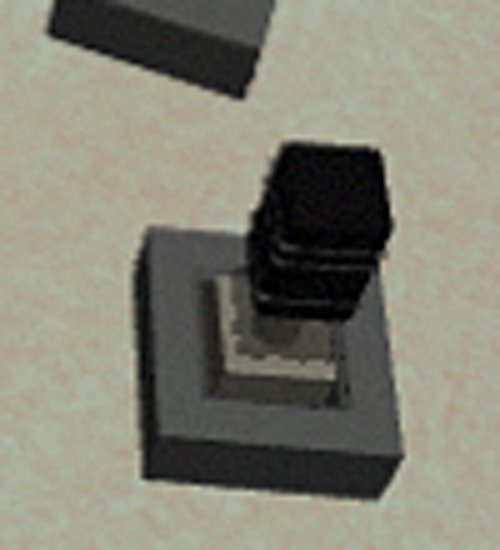

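View pics/b2.png

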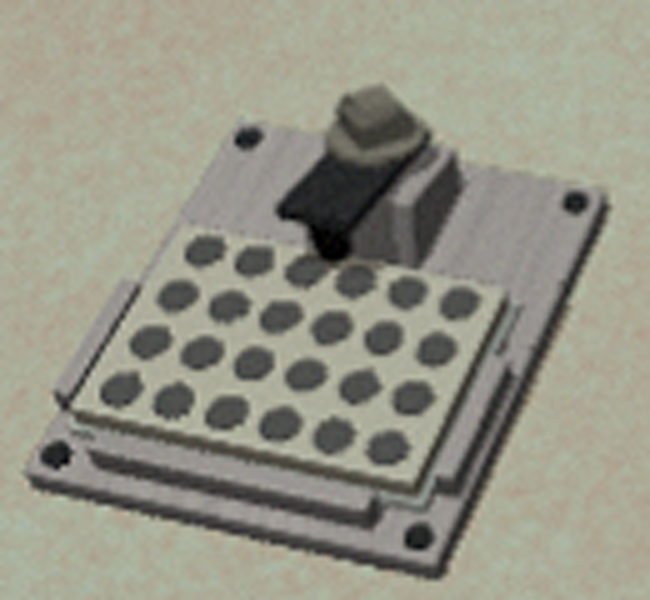

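View pics/b3.png

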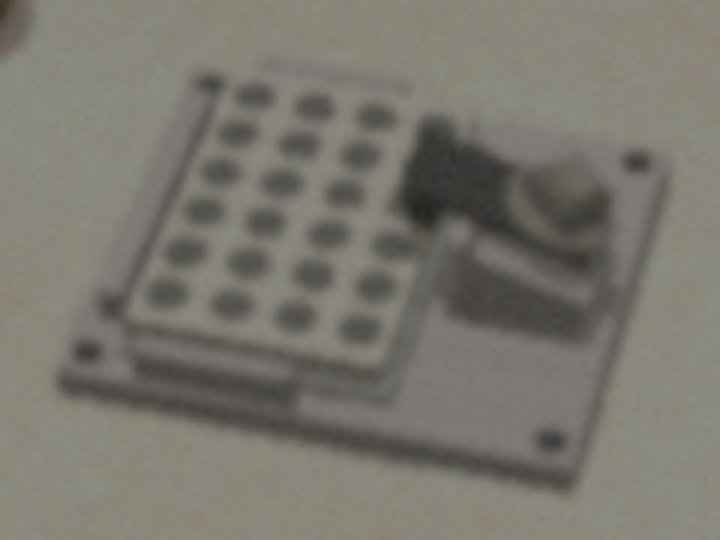

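View pics/b4.png

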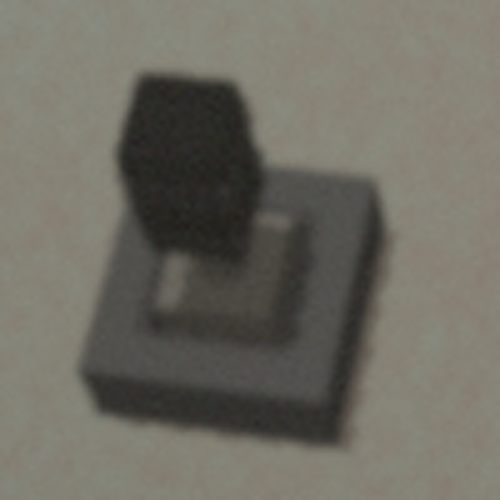

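Run:
```python
from h import *
S=cam('scene');D=cam('side')
print('stand scene',onz(S,[[389.6,285.6],[389,327.4],[440.6,331]],.03).round(4))
print('stand side',onz(D,[[205,316],[146.4,354],[199,360]],.03).round(4))
a=onz(S,[[142,194.4],[216.6,208],[183,282.5],[100.8,264]],.012);b=onz(D,[[257.5,112],[336.3,125],[320,179],[235.8,162.5]],.012)
print('car',a.round(4),b.round(4))
def tri(u,v):
    o1,d1=ray(S,[u]);o2,d2=ray(D,[v]);A=np.c_[d1[0],-d2[0]];s=np.linalg.lstsq(A,o2-o1,rcond=None)[0]
    p=o1+s[0]*d1[0];q=o2+s[1]*d2[0];return (p+q)/2,np.linalg.norm(p-q)
print('head',tri([169,190],[319.7,128.7]))
# driver top centre
print('drv top',tri([360+332/5,240+190/5],[130+190/5,280+110/5]))
```

```text
stand scene [[0.6257 0.1892 0.03  ]
 [0.6956 0.1963 0.03  ]
 [0.6824 0.2687 0.03  ]]
stand side [[0.6236 0.191  0.03  ]
 [0.6805 0.2698 0.03  ]
 [0.6075 0.2568 0.03  ]]
car [[ 0.5345 -0.2843  0.012 ]
 [ 0.5307 -0.1344  0.012 ]
 [ 0.693  -0.1314  0.012 ]
 [ 0.6955 -0.2798  0.012 ]] [[ 0.694  -0.2788  0.012 ]
 [ 0.5317 -0.2841  0.012 ]
 [ 0.5295 -0.132   0.012 ]
 [ 0.6888 -0.13    0.012 ]]
head (array([ 0.55073693, -0.2096698 ,  0.06125025]), np.float64(0.0007065540602752492))
drv top (array([0.65255906, 0.22682076, 0.11276213]), np.float64(0.003779553215619324))
```

```bash
cat >> h.py <<'E'
def down(phi):  # tool-down rotation, jaw axis at angle phi
    c,s=np.cos(phi),np.sin(phi);return np.array([[c,s,0],[s,-c,0],[0,0,-1.]])
def plan(pt,Rt,n,obs=None,rv=None):
    o=obs or telemetry.get_obs();p=np.array(o['position']);R=Ro.from_quat(o['tcp_rot'])
    if rv is None: rv=(R.inv()*Ro.from_matrix(Rt)).as_rotvec()
    dp=(np.array(pt)-p)/n;out=[]
    for i in range(n):
        Ri=R*Ro.from_rotvec(rv*i/n)
        out.append(list(np.round(Ri.inv().apply(dp)*1000,1))+list(np.round(rv/n,4)))
    for r in out: print([float(x) for x in r])
    print('phi',np.arctan2(R.as_matrix()[1,0],R.as_matrix()[0,0]).round(3),'q',np.round(o['qpos'],3))
E
python3 - <<'E'
from h import *
plan([.548,-.21,.175],None,24,rv=np.array([0,0,-2.86]))
E
```

```text
[-9.2, -19.5, 2.8, 0.0, 0.0, -0.1192]
[-6.8, -20.5, 2.8, 0.0, 0.0, -0.1192]
[-4.3, -21.1, 2.8, 0.0, 0.0, -0.1192]
[-1.8, -21.5, 2.8, 0.0, 0.0, -0.1192]
[0.8, -21.5, 2.8, 0.0, 0.0, -0.1192]
[3.3, -21.3, 2.8, 0.0, 0.0, -0.1192]
[5.8, -20.8, 2.8, 0.0, 0.0, -0.1192]
[8.3, -19.9, 2.8, 0.0, 0.0, -0.1192]
[10.6, -18.8, 2.8, 0.0, 0.0, -0.1192]
[12.7, -17.4, 2.8, 0.0, 0.0, -0.1192]
[14.7, -15.8, 2.8, 0.0, 0.0, -0.1192]
[16.5, -13.9, 2.8, 0.0, 0.0, -0.1192]
[18.0, -11.8, 2.8, 0.0, 0.0, -0.1192]
[19.3, -9.6, 2.8, 0.0, 0.0, -0.1192]
[20.3, -7.3, 2.8, 0.0, 0.0, -0.1192]
[21.0, -4.8, 2.8, 0.0, 0.0, -0.1192]
[21.4, -2.3, 2.8, 0.0, 0.0, -0.1192]
[21.6, 0.3, 2.8, 0.0, 0.0, -0.1192]
[21.4, 2.9, 2.8, 0.0, 0.0, -0.1192]
[20.9, 5.4, 2.8, 0.0, 0.0, -0.1192]
[20.1, 7.8, 2.8, 0.0, 0.0, -0.1192]
[19.0, 10.2, 2.8, 0.0, 0.0, -0.1192]
[17.7, 12.4, 2.8, 0.0, 0.0, -0.1192]
[16.1, 14.4, 2.8, 0.0, 0.0, -0.1192]
phi -1.289 q [-1.44   0.207  1.542 -0.     1.394 -0.15 ]
```

```bash
python3 -m jog '[[[-1,-9,-19,3,0,0,-0.12],[-1,-7,-20,3,0,0,-0.12],[-1,-4,-21,3,0,0,-0.12],[-1,-2,-21,3,0,0,-0.12],[-1,1,-21,3,0,0,-0.12],[-1,3,-21,3,0,0,-0.12],[-1,6,-21,3,0,0,-0.12],[-1,8,-20,3,0,0,-0.12]]]'
python3 -m jog '[[[-1,11,-19,3,0,0,-0.12],[-1,13,-17,3,0,0,-0.12],[-1,15,-16,3,0,0,-0.12],[-1,16,-14,3,0,0,-0.12],[-1,18,-12,3,0,0,-0.12],[-1,19,-10,3,0,0,-0.12],[-1,20,-7,3,0,0,-0.12],[-1,21,-5,3,0,0,-0.12]]]'
python3 - <<'E'
from h import *
plan([.548,-.21,.175],down(np.pi/2),7)
E
```

```text
time_s: 1.35
position: [0.2876, -0.4384, 0.2183]
tcp_rot: [0.987, -0.161, 0.0, 0.0]
ft_force: [-1.0, -0.2, -0.3]
grip_width: 0.0854
time_s: 2.15
position: [0.4157, -0.3229, 0.1943]
tcp_rot: [0.95, 0.313, 0.0, 0.0]
ft_force: [-0.4, 0.5, -0.4]
grip_width: 0.0852
[24.8, -1.8, 2.8, 0.0001, 0.0, -0.1336]
[24.8, 1.6, 2.8, 0.0001, 0.0, -0.1336]
[24.4, 4.9, 2.8, 0.0001, 0.0, -0.1336]
[23.5, 8.1, 2.8, 0.0001, 0.0, -0.1336]
[22.2, 11.1, 2.8, 0.0001, 0.0, -0.1336]
[20.6, 14.0, 2.8, 0.0001, 0.0, -0.1336]
[18.5, 16.6, 2.8, 0.0001, 0.0, -0.1336]
phi 0.636 q [-0.825  0.149  1.713 -0.     1.28  -1.461]
```

```bash
python3 -m jog '[[[-1,24,-2,3,0,0,-0.13],[-1,24,2,3,0,0,-0.13],[-1,24,5,3,0,0,-0.13],[-1,23,8,3,0,0,-0.13],[-1,22,11,3,0,0,-0.13],[-1,20,14,3,0,0,-0.13],[-1,18,16,3,0,0,-0.13],[-1,0,0,0,0,0,0]]]'
python3 - <<'E'
from h import *
o,im=snap('wrist','c1')
crop(im,180,120,380,270,4,'pics/c1c.png')
r=regions_of('wrist','screw_head')
for d in r[:2]: print(d['confidence'],d['extent'])
E
```

```text
time_s: 2.95
position: [0.5482, -0.2137, 0.1729]
tcp_rot: [0.716, 0.698, 0.0, -0.0]
ft_force: [-0.2, -0.2, 0.2]
grip_width: 0.0851
0.95 [264.2, 180.9, 316.5, 271.3]
```

View pics/c1.png

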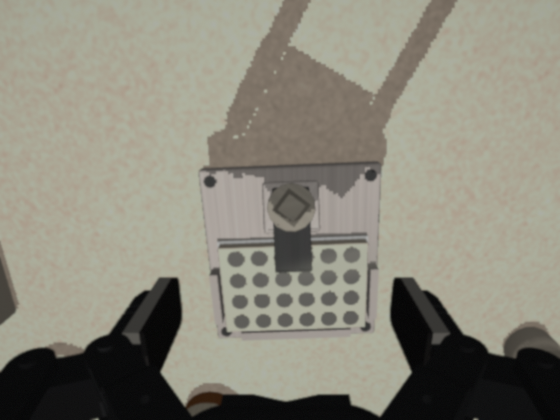

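View pics/c1c.png

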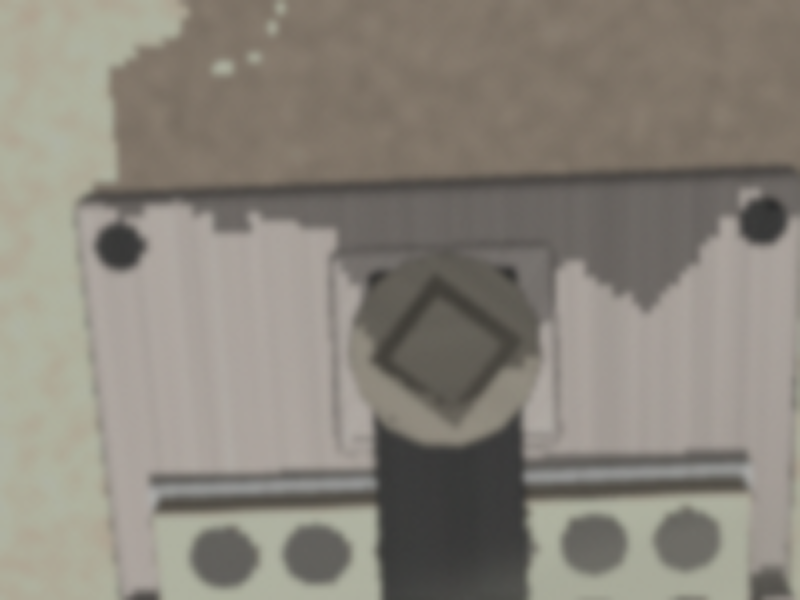

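```bash
cat > fit.py <<'E'
from h import *
z=np.load('pics/c1.npz');ob={'tcp_rot':z['q'],'position':z['p']}
W=cam('wrist',ob)
cr=lambda u,v:((u+.5)/4-.5+180,(v+.5)/4-.5+120)
print('base far edge',onz(W,[cr(85,203),(380.5,163.5),(371,331),(224,335)],.012).round(4))
corn=np.array([cr(437,275),cr(522,343),cr(457,427),cr(371,360)])
inn=np.array([cr(440,296),cr(502,343),cr(453,404),cr(391,356)])
fl=np.array([cr(350,350),cr(541,350),cr(443,250),cr(446,447)])
print('corners',corn.round(1))
lean=.30
def axes(yaw):
    # carrier: -x side away from plate => z leans toward -x when yaw=0
    Rz=Ro.from_euler('z',yaw).as_matrix()
    zax=np.array([-np.sin(lean),0,np.cos(lean)]);y=np.array([0,-1.,0]);x=np.cross(y,zax)
    return Rz@np.c_[x,y,zax]
def model(p):
    R=axes(p[2]);b=np.array([p[0],p[1],.035])
    c=lambda w,h,a:[b+R@np.array([w/2**.5*np.cos(a+k*np.pi/2),w/2**.5*np.sin(a+k*np.pi/2),h]) for k in range(4)]
    return b,R,c
S=cam('scene');D=cam('side')
def res(p):
    b,R,c=model([p[0],p[1],p[2]]);s=p[3]
    r=[]
    P=proj(W,c(.020,s+.009,p[4])); r.append(P-corn)
    P=proj(W,c(.014,s+.014,p[4])); r.append((P-inn)*.7)
    P=proj(W,[b+R@np.array([.018*np.cos(t),.018*np.sin(t),s]) for t in np.linspace(0,2*np.pi,73)])
    f=[P[P[:,0].argmin(),0]-fl[0,0],P[P[:,0].argmax(),0]-fl[1,0],P[P[:,1].argmin(),1]-fl[2,1],P[P[:,1].argmax(),1]-fl[3,1]]
    return np.r_[np.concatenate(r).ravel(),f,(p[2]-YAW)*500,(s-.0142)*1e3]
E
python3 - <<'E'
exec(open('fit.py').read())
from itertools import product
import fit
YAW=.025
best=None
for a0 in np.arange(0,6.28,.35):
    f=least_squares(res,[.558,-.209,YAW,.0142,a0])
    if best is None or f.cost<best.cost-1e-6: best=f
print(best.x,best.cost,best.fun.round(1))
b,R,c=model(best.x)
h=b+R@[0,0,best.x[3]+.014]
print('head',h,'seat',b+R@[0,0,best.x[3]]);print(R.round(3))
print('scene/side px of head',proj(S,h),proj(D,h))
im=z['im'][:,:,::-1].copy()
E
```

```text
base far edge [[ 0.5307 -0.2819  0.012 ]
 [ 0.5287 -0.1358  0.012 ]
 [ 0.6905 -0.1354  0.012 ]
 [ 0.6914 -0.2757  0.012 ]]
corners [[288.9 188.4]
 [310.1 205.4]
 [293.9 226.4]
 [272.4 209.6]]
base far edge [[ 0.5307 -0.2819  0.012 ]
 [ 0.5287 -0.1358  0.012 ]
 [ 0.6905 -0.1354  0.012 ]
 [ 0.6914 -0.2757  0.012 ]]
corners [[288.9 188.4]
 [310.1 205.4]
 [293.9 226.4]
 [272.4 209.6]]
[ 0.55622587 -0.20918108  0.02502657  0.00732519  1.55355223] 1861.6061150181586 [-17.   19.7 -18.3  21.4  16.7 -19.5  18.2 -21.6  -8.5  10.1  -9.4  11.2
   8.5  -9.4   9.4 -10.4   0.2   0.2   1.2  -0.4   0.   -6.9]
head [ 0.54992582 -0.20933878  0.05537273] seat [ 0.55406181 -0.20923525  0.04199802]
[[-0.955  0.025 -0.295]
 [-0.024 -1.    -0.007]
 [-0.296  0.     0.955]]
scene/side px of head [[170.15845583 192.11384204]] [[320.01877294 131.13231967]]
```

```bash
sed -i "s/^print('corners.*/corn=corn[::-1];inn=inn[::-1]/" fit.py
python3 - <<'E'
exec(open('fit.py').read())
YAW=.017
best=None
for a0 in np.arange(0,6.28,.35):
    f=least_squares(res,[.558,-.209,YAW,.0142,a0])
    if best is None or f.cost<best.cost-1e-6: best=f
print(best.x,best.cost,best.fun.round(1))
b,R,c=model(best.x)
h=b+R@[0,0,best.x[3]+.014]
print('head',h,'seat',b+R@[0,0,best.x[3]]);print(R.round(3))
print('scene/side px of head',proj(S,h),proj(D,h))
x=R@[np.cos(best.x[4]),np.sin(best.x[4]),0]
a=best.x[4]+np.pi/4;e=R@[np.cos(a),np.sin(a),0];print('edge dir',e,np.arctan2(e[1],e[0]))
im=z['im'].copy()
def poly(cam_,P,im,col): cv2.polylines(im,[np.round(proj(cam_,P)*16).astype(int)],True,col,1,cv2.LINE_AA,4)
s=best.x[3]
poly(W,c(.02,s+.009,best.x[4]),im,(255,0,0));poly(W,c(.014,s+.014,best.x[4]),im,(0,255,0))
poly(W,[b+R@np.array([.018*np.cos(t),.018*np.sin(t),s]) for t in np.linspace(0,6.2,60)],im,(0,0,255))
crop(im,240,160,350,250,7,'pics/c2.png')
E
```

```text
base far edge [[ 0.5307 -0.2819  0.012 ]
 [ 0.5287 -0.1358  0.012 ]
 [ 0.6905 -0.1354  0.012 ]
 [ 0.6914 -0.2757  0.012 ]]
[ 0.55589617 -0.2092313   0.01699624  0.01385896  1.65158164] 2.177482382198282 [-0.9 -0.  -0.3  0.5  0.8 -0.5 -0.1 -0.9 -0.1  0.3  0.1  0.6  0.1  0.2
 -0.1 -0.2 -0.4  0.7  0.4 -0.1 -0.  -0.3]
head [ 0.54766447 -0.20937122  0.06161468] seat [ 0.55180116 -0.20930091  0.04823997]
[[-0.955  0.017 -0.295]
 [-0.016 -1.    -0.005]
 [-0.296  0.     0.955]]
scene/side px of head [[169.95992126 188.81380068]] [[321.40968031 128.80232579]]
edge dir [ 0.73873841 -0.63527551  0.22514573] -0.7102402520759802
```

View pics/c2.png

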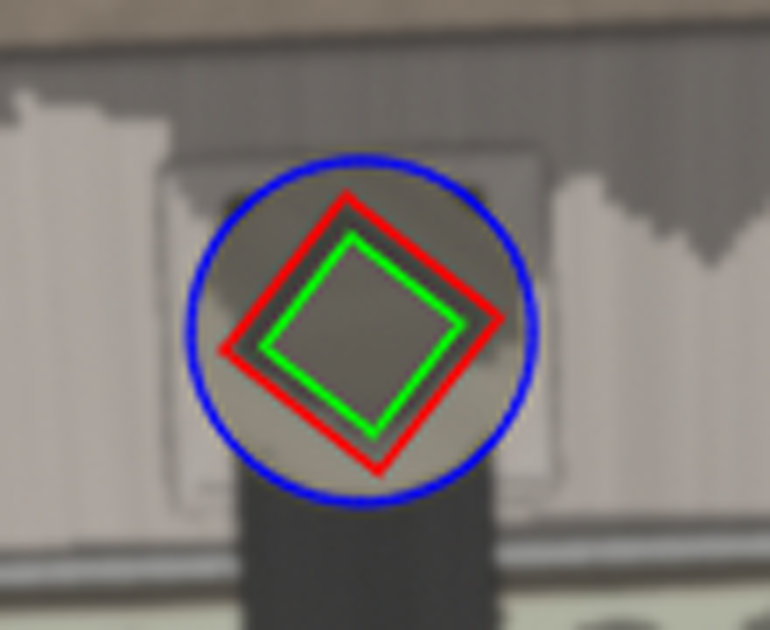

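Run:
```python
from h import *
plan([.630,.222,.26],down(1.70),16)
```

```text
[27.5, 4.4, -5.4, -0.0, 0.0, -0.0099]
[27.4, 4.7, -5.4, -0.0, 0.0, -0.0099]
[27.4, 4.9, -5.4, -0.0, 0.0, -0.0099]
[27.3, 5.2, -5.4, -0.0, 0.0, -0.0099]
[27.3, 5.5, -5.4, -0.0, 0.0, -0.0099]
[27.2, 5.8, -5.4, -0.0, 0.0, -0.0099]
[27.2, 6.0, -5.4, -0.0, 0.0, -0.0099]
[27.1, 6.3, -5.4, -0.0, 0.0, -0.0099]
[27.0, 6.6, -5.4, -0.0, 0.0, -0.0099]
[27.0, 6.8, -5.4, -0.0, 0.0, -0.0099]
[26.9, 7.1, -5.4, -0.0, 0.0, -0.0099]
[26.8, 7.4, -5.4, -0.0, 0.0, -0.0099]
[26.8, 7.6, -5.4, -0.0, 0.0, -0.0099]
[26.7, 7.9, -5.4, -0.0, 0.0, -0.0099]
[26.6, 8.2, -5.4, -0.0, 0.0, -0.0099]
[26.5, 8.4, -5.4, -0.0, 0.0, -0.0099]
phi 1.541 q [-5.220e-01  2.970e-01  1.579e+00 -1.000e-03  1.266e+00 -2.063e+00]
```

```bash
python3 -m jog '[[[-1,27,4,-6,0,0,-0.01],[-1,27,5,-6,0,0,-0.01],[-1,27,5,-6,0,0,-0.01],[-1,27,5,-6,0,0,-0.01],[-1,27,5,-6,0,0,-0.01],[-1,27,6,-5,0,0,-0.01],[-1,27,6,-5,0,0,-0.01],[-1,27,6,-5,0,0,-0.01]]]'
python3 -m jog '[[[-1,27,7,-5,0,0,-0.01],[-1,27,7,-5,0,0,-0.01],[-1,27,7,-5,0,0,-0.01],[-1,27,7,-5,0,0,-0.01],[-1,27,8,-5,0,0,-0.01],[-1,27,8,-5,0,0,-0.01],[-1,27,8,-5,0,0,-0.01],[-1,15,5,-5,0,0,-0.01]]]'
python3 - <<'E'
from h import *
o,im=snap('wrist','d1')
for q in ['driver_large','stand_large']:
  for d in regions_of('wrist',q)[:2]: print(q,d['confidence'],d['extent'])
E
```

```text
time_s: 3.85
position: [0.5871, 0.0004, 0.2188]
tcp_rot: [0.69, 0.724, -0.0, 0.0]
ft_force: [1.1, -1.3, -0.7]
grip_width: 0.0854
time_s: 4.65
position: [0.6273, 0.2094, 0.2587]
tcp_rot: [0.66, 0.752, 0.0, -0.0]
ft_force: [0.7, 0.2, 0.3]
grip_width: 0.0852
driver_large 0.65 [284.2, 176.7, 323.2, 242.8]
stand_large 0.87 [267.0, 156.9, 335.8, 226.7]
```

View pics/d1.png

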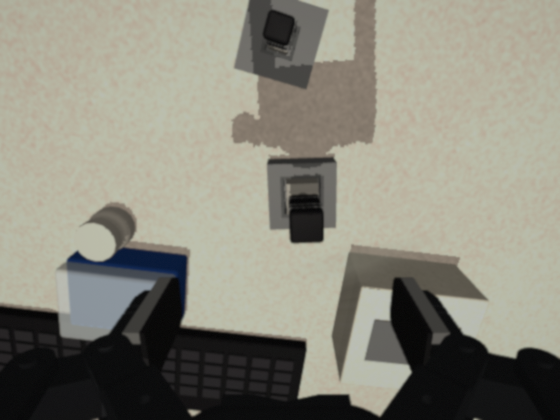

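Run:
```python
from h import *
im=np.load('pics/d1.npz')['im']
crop(im,255,145,355,255,5,'pics/d1c.png')
```

```text
(no output)
```

View pics/d1c.png

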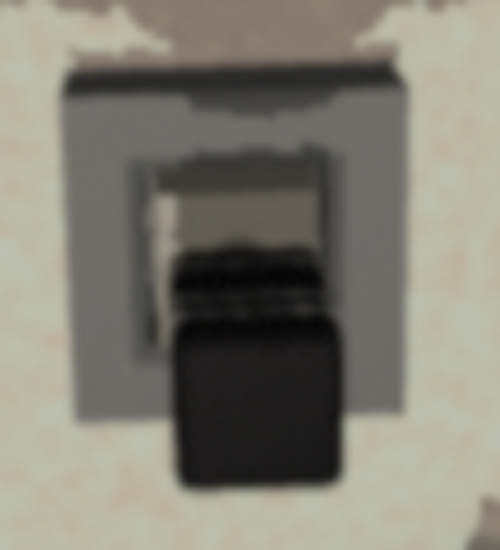

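Run:
```python
from h import *
z=np.load('pics/d1.npz');W=cam('wrist',{'tcp_rot':z['q'],'position':z['p']})
cr=lambda P:[((u+.5)/5-.5+255,(v+.5)/5-.5+145) for u,v in P]
P=onz(W,cr([(65,97),(407,88),(402,412),(77,420)]),.03);print(P.round(4),P.mean(0))
for i,j in((0,1),(3,2),(0,3),(1,2)):
    d=P[j]-P[i];print(np.linalg.norm(d).round(4),np.arctan2(d[1],d[0]).round(3))
H=onz(W,cr([(175,325),(340,318),(342,486),(182,490)]),.1165);print(H.round(4),H.mean(0))
for i,j in((0,1),(3,2),(0,3),(1,2)):
    d=H[j]-H[i];print(np.linalg.norm(d).round(4),np.arctan2(d[1],d[0]).round(3))
print(telemetry.get_obs()['position'],2*np.arctan2(z['q'][1],z['q'][0]))
```

```text
[[0.6228 0.1912 0.03  ]
 [0.6121 0.2585 0.03  ]
 [0.6806 0.2695 0.03  ]
 [0.6913 0.2017 0.03  ]] [0.65169778 0.23022866 0.03      ]
0.0681 1.728
0.0686 1.728
0.0693 0.152
0.0693 0.159
[[0.6383 0.2145 0.1165]
 [0.6338 0.2401 0.1165]
 [0.6622 0.2451 0.1165]
 [0.6663 0.2194 0.1165]] [0.65015403 0.22977788 0.1165    ]
0.026 1.746
0.026 1.728
0.0284 0.174
0.0289 0.174
[0.62749357 0.20827444 0.25874996] 1.700747063920274
```

Run:
```python
from h import *
plan([.6505,.2299,.16],down(1.732),6)
```

```text
[3.1, 4.3, 16.5, 0.0001, 0.0001, -0.0052]
[3.1, 4.3, 16.5, 0.0001, 0.0001, -0.0052]
[3.0, 4.3, 16.5, 0.0001, 0.0001, -0.0052]
[3.0, 4.3, 16.5, 0.0001, 0.0001, -0.0052]
[3.0, 4.3, 16.5, 0.0001, 0.0001, -0.0052]
[3.0, 4.3, 16.5, 0.0001, 0.0001, -0.0052]
phi 1.701 q [ 1.900e-01  3.760e-01  1.292e+00 -1.000e-03  1.473e+00 -1.511e+00]
```

```bash
python3 -m jog '[[[-1,3,4.3,16.5,0,0,-0.005],[-1,3,4.3,16.5,0,0,-0.005],[-1,3,4.3,16.5,0,0,-0.005],[-1,3,4.3,16.5,0,0,-0.005],[-1,3,4.3,16.5,0,0,-0.005],[-1,3,4.3,16.5,0,0,-0.005],[-1,0,0,0,0,0,0],[-1,0,0,0,0,0,0]]]'
python3 - <<'E'
from h import *
o,im=snap('wrist','e1')
plan([.6505,.2299,.0825],down(1.732),6,obs=o)
E
```

```text
time_s: 5.6
position: [0.65, 0.2302, 0.1584]
tcp_rot: [0.648, 0.762, -0.001, -0.0]
ft_force: [-0.0, 0.8, -0.3]
grip_width: 0.0855
[-0.1, 0.1, 12.7, -0.0002, 0.0, -0.0001]
[-0.1, 0.1, 12.7, -0.0002, 0.0, -0.0001]
[-0.1, 0.1, 12.7, -0.0002, 0.0, -0.0001]
[-0.1, 0.1, 12.7, -0.0002, 0.0, -0.0001]
[-0.1, 0.1, 12.7, -0.0002, 0.0, -0.0001]
[-0.1, 0.1, 12.7, -0.0002, 0.0, -0.0001]
phi 1.731 q [ 0.215  0.515  1.307 -0.     1.321 -1.516]
```

View pics/e1.png

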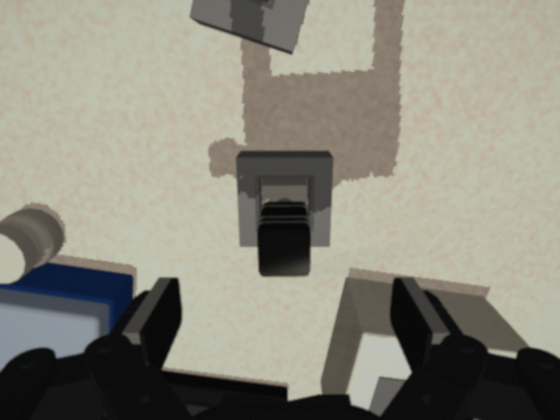

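Run:
```python
from h import *
A=np.load('pics/a_scene.npy');B=np.load('pics/a_side.npy')
a=cv2.resize(A[330:420,430:560,::-1],None,fx=4,fy=4);b=cv2.resize(B[310:420,0:130,::-1],None,fx=4,fy=4)
h=max(a.shape[0],b.shape[0]);c=np.zeros((h,a.shape[1]+b.shape[1],3),np.uint8);c[:a.shape[0],:a.shape[1]]=a;c[:b.shape[0],a.shape[1]:]=b
cv2.imwrite('pics/e2.png',cv2.resize(c,None,fx=.75,fy=.75))
```

```text
(no output)
```

View pics/e2.png

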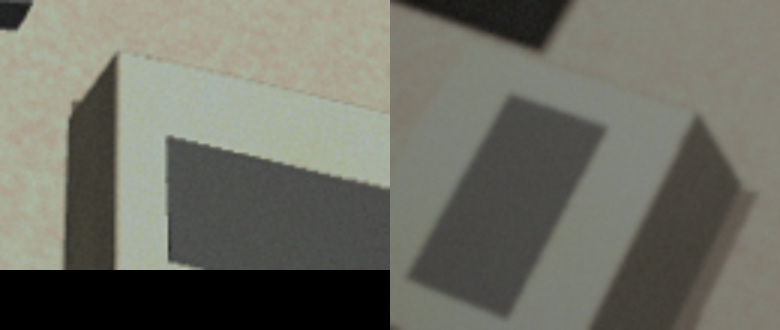

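Run:
```python
from h import *
S=cam('scene');D=cam('side')
o1,d1=ray(S,[[470,347.3]]);o2,d2=ray(D,[[102.3,347.3]]);A=np.c_[d1[0],-d2[0]];s=np.linalg.lstsq(A,o2-o1,rcond=None)[0]
print(o1+s[0]*d1[0],o2+s[1]*d2[0])
```

```text
[0.72164322 0.29592442 0.07766732] [0.72162525 0.2958962  0.07766845]
```

```bash
python3 -m jog '[[[-1,0,0,12.5,0,0,0],[-1,0,0,12.5,0,0,0],[-1,0,0,12.5,0,0,0],[-1,0,0,12.5,0,0,0],[-1,0,0,12.5,0,0,0],[-1,0,0,12.5,0,0,0],[-1,0,0,0,0,0,0],[-1,0,0,0,0,0,0]]]' 40
python3 -m jog '[[[1,0,0,0,0,0,0],[1,0,0,0,0,0,0],[1,0,0,0,0,0,0],[1,0,0,0,0,0,0],[1,0,0,0,0,0,0],[1,0,0,0,0,0,0],[1,0,0,0,0,0,0],[1,0,0,0,0,0,0]]]' 60
python3 - <<'E'
from h import *
o,im=snap('wrist','f1'); print(o['position'],o['ft_force'],o['wrist_torque'],o['grip_width'])
E
```

```text
time_s: 6.45
position: [0.65, 0.2301, 0.0836]
tcp_rot: [0.648, 0.761, -0.0, -0.0]
ft_force: [0.7, 0.8, -0.1]
grip_width: 0.0857
time_s: 7.25
position: [0.6507, 0.2302, 0.085]
tcp_rot: [0.648, 0.761, 0.0, 0.0]
ft_force: [-0.5, -0.5, 4.9]
grip_width: 0.0276
[0.65068019 0.23021011 0.08495413] [-0.47100227 -0.45126785  4.92026909] [-0.03498915  0.06829255  0.03747986] 0.027609538217416296
```

View pics/f1.png

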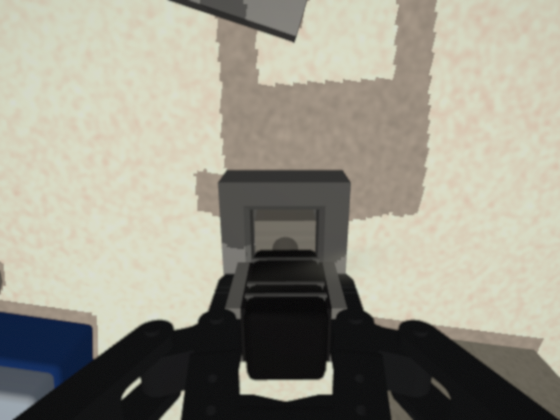

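```bash
python3 -m jog '[[[1,0,0,-6,0,0,0],[1,0,0,-8,0,0,0],[1,0,0,-10,0,0,0],[1,0,0,-12,0,0,0],[1,0,0,-15,0,0,0],[1,0,0,-18,0,0,0],[1,0,0,-18,0,0,0],[1,0,0,-8,0,0,0]]]' 80
cat > tgt.py <<'E'
from h import *
exec(open('fit.py').read().split("S=cam(")[0])
P0=[.5562,-.2093,.017]
b,RS,c=model(P0);s0=.0139;AL=1.6516
a=RS[:,2]
def tgt(mouth_h,L=.0785,turn=0.,dx=0.,dy=0.,b=b):
    """tool pose with mouth mouth_h above screw_base along axis, turned cw by turn; dx,dy along screw x,y"""
    best=None
    for k in range(4):
        an=AL+np.pi/4+k*np.pi/2
        x=RS@[np.cos(an),np.sin(an),0]
        if abs(np.arctan2(x[1],x[0])-.86)<.3: best=an
    an=best-turn
    x=RS@[np.cos(an),np.sin(an),0];zt=-a;y=np.cross(zt,x)
    R=np.c_[x,y,zt]
    p=b+RS@[dx,dy,mouth_h]+a*L
    return p,R
E
python3 - <<'E'
from tgt import *
o,im=snap('wrist','g1'); print(o['position'],o['ft_force'],o['wrist_torque'],o['grip_width'])
p,R=tgt(s0+.014+.025);print(p,R)
plan(p,R,20,obs=o)
snap('side','g2');snap('scene','g3')
E
```

```text
time_s: 8.1
position: [0.6518, 0.2306, 0.1832]
tcp_rot: [0.648, 0.761, 0.002, 0.002]
ft_force: [0.8, 0.8, -2.0]
grip_width: 0.0266
base far edge [[ 0.5308 -0.2817  0.012 ]
 [ 0.5287 -0.1357  0.012 ]
 [ 0.6906 -0.1352  0.012 ]
 [ 0.6915 -0.2756  0.012 ]]
[0.65183818 0.23055878 0.18320992] [ 0.8340904   0.7814799  -1.95118905] [-0.03656029  0.02885129 -0.00945791] 0.026634882422036703
[ 0.51737426 -0.2099601   0.16053121] [[ 0.60575461  0.73875192  0.29547751]
 [ 0.7722832  -0.63525855  0.0050236 ]
 [ 0.19141581  0.22514924 -0.95533649]]
[-20.7, -10.2, 1.1, -0.0146, 0.0042, 0.0421]
[-21.1, -9.3, 0.8, -0.0146, 0.0042, 0.0421]
[-21.5, -8.4, 0.6, -0.0146, 0.0042, 0.0421]
[-21.8, -7.5, 0.4, -0.0146, 0.0042, 0.0421]
[-22.1, -6.6, 0.2, -0.0146, 0.0042, 0.0421]
[-22.4, -5.7, 0.0, -0.0146, 0.0042, 0.0421]
[-22.6, -4.7, -0.1, -0.0146, 0.0042, 0.0421]
[-22.7, -3.8, -0.3, -0.0146, 0.0042, 0.0421]
[-22.9, -2.8, -0.4, -0.0146, 0.0042, 0.0421]
[-23.0, -1.8, -0.6, -0.0146, 0.0042, 0.0421]
[-23.0, -0.8, -0.7, -0.0146, 0.0042, 0.0421]
[-23.0, 0.1, -0.8, -0.0146, 0.0042, 0.0421]
[-23.0, 1.1, -0.9, -0.0146, 0.0042, 0.0421]
[-22.9, 2.1, -0.9, -0.0146, 0.0042, 0.0421]
[-22.8, 3.1, -1.0, -0.0146, 0.0042, 0.0421]
[-22.7, 4.1, -1.0, -0.0146, 0.0042, 0.0421]
[-22.5, 5.0, -1.1, -0.0146, 0.0042, 0.0421]
[-22.2, 6.0, -1.1, -0.0146, 0.0042, 0.0421]
[-22.0, 6.9, -1.1, -0.0146, 0.0042, 0.0421]
[-21.7, 7.9, -1.0, -0.0146, 0.0042, 0.0421]
phi 1.731 q [ 0.215  0.492  1.287  0.     1.357 -1.516]
```

View pics/g1.png

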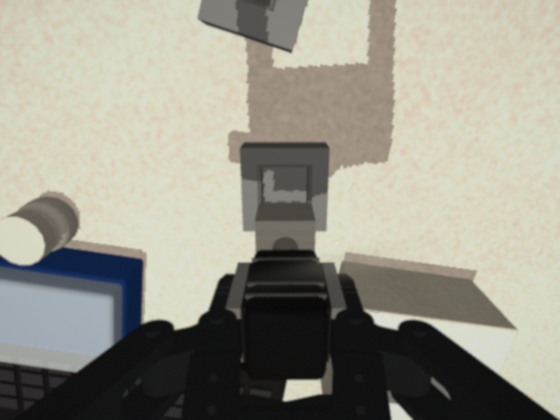

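View pics/g2.png

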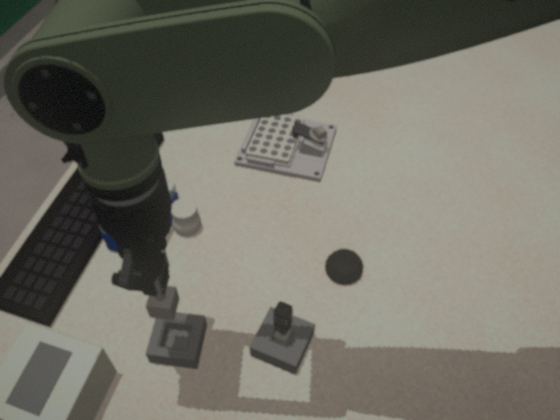

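```bash
python3 -m jog '[[[1,-21,-10,1,-0.015,0.004,0.042],[1,-21,-9,1,-0.015,0.004,0.042],[1,-21.5,-8.5,0.6,-0.015,0.004,0.042],[1,-22,-7.5,0.4,-0.015,0.004,0.042],[1,-22,-6.5,0.2,-0.015,0.004,0.042],[1,-22.5,-5.7,0,-0.015,0.004,0.042],[1,-22.5,-4.7,0,-0.015,0.004,0.042],[1,-22.5,-3.8,-0.3,-0.015,0.004,0.042]]]'
python3 -m jog '[[[1,-23,-3,-0.4,-0.015,0.004,0.042],[1,-23,-2,-0.6,-0.015,0.004,0.042],[1,-23,-1,-0.7,-0.015,0.004,0.042],[1,-23,0,-0.8,-0.015,0.004,0.042],[1,-23,1,-0.9,-0.015,0.004,0.042],[1,-23,2,-0.9,-0.015,0.004,0.042],[1,-23,3,-1,-0.015,0.004,0.042],[1,-22,4,-1,-0.015,0.004,0.042]]]'
python3 - <<'E'
from tgt import *
p,R=tgt(s0+.014+.025)
plan(p,R,5)
E
```

```text
time_s: 9.05
position: [0.5954, 0.053, 0.169]
tcp_rot: [0.766, 0.64, 0.055, 0.026]
ft_force: [-0.4, 0.0, -1.6]
grip_width: 0.0273
time_s: 9.85
position: [0.5409, -0.1222, 0.1608]
tcp_rot: [0.858, 0.499, 0.109, 0.051]
ft_force: [-0.2, 0.3, -1.2]
grip_width: 0.027
base far edge [[ 0.5307 -0.2822  0.012 ]
 [ 0.5287 -0.1362  0.012 ]
 [ 0.6906 -0.1357  0.012 ]
 [ 0.6914 -0.2761  0.012 ]]
[-17.5, 4.7, -1.4, -0.0116, 0.0041, 0.0336]
[-17.3, 5.3, -1.5, -0.0116, 0.0041, 0.0336]
[-17.1, 5.9, -1.5, -0.0116, 0.0041, 0.0336]
[-16.9, 6.5, -1.5, -0.0116, 0.0041, 0.0336]
[-16.7, 7.1, -1.4, -0.0116, 0.0041, 0.0336]
phi 1.067 q [-0.447  0.115  1.848  0.148  0.975 -1.571]
```

```bash
python3 -m jog '[[[1,-16,4.5,-1.5,-0.011,0.004,0.033],[1,-17,5,-1.5,-0.011,0.004,0.033],[1,-17,6,-1.5,-0.011,0.004,0.033],[1,-16,6,-1.5,-0.011,0.004,0.033],[1,-12,5,-1,-0.008,0.003,0.02],[1,0,0,0,0,0,0],[1,0,0,0,0,0,0],[1,0,0,0,0,0,0]]]'
python3 - <<'E'
from tgt import *
p,R=tgt(s0+.014+.025)
o,im=snap('wrist','i1')
print(o['ft_force'],o['wrist_torque'])
plan(p,R,3,obs=o)
o,A=snap('scene','i2');o,B=snap('side','i3')
crop(A,100,120,260,240,5,'pics/i2c.png');crop(B,240,50,400,170,5,'pics/i3c.png')
E
```

```text
time_s: 10.65
position: [0.5209, -0.201, 0.1621]
tcp_rot: [0.89, 0.431, 0.134, 0.061]
ft_force: [0.5, -0.1, -1.8]
grip_width: 0.0271
base far edge [[ 0.5307 -0.2824  0.012 ]
 [ 0.5287 -0.1362  0.012 ]
 [ 0.6906 -0.1359  0.012 ]
 [ 0.6915 -0.2762  0.012 ]]
[ 0.51708601 -0.12365085 -1.83038301] [0.0004378  0.26431111 0.03001032]
[-3.1, 0.9, 0.1, -0.0016, 0.0002, 0.0062]
[-3.1, 0.9, 0.1, -0.0016, 0.0002, 0.0062]
[-3.1, 0.9, 0.1, -0.0016, 0.0002, 0.0062]
phi 0.924 q [-0.621  0.102  1.87   0.219  0.943 -1.632]
```

View pics/i1.png

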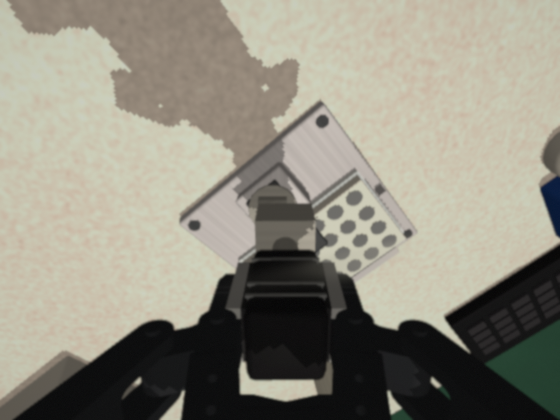

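View pics/i2c.png

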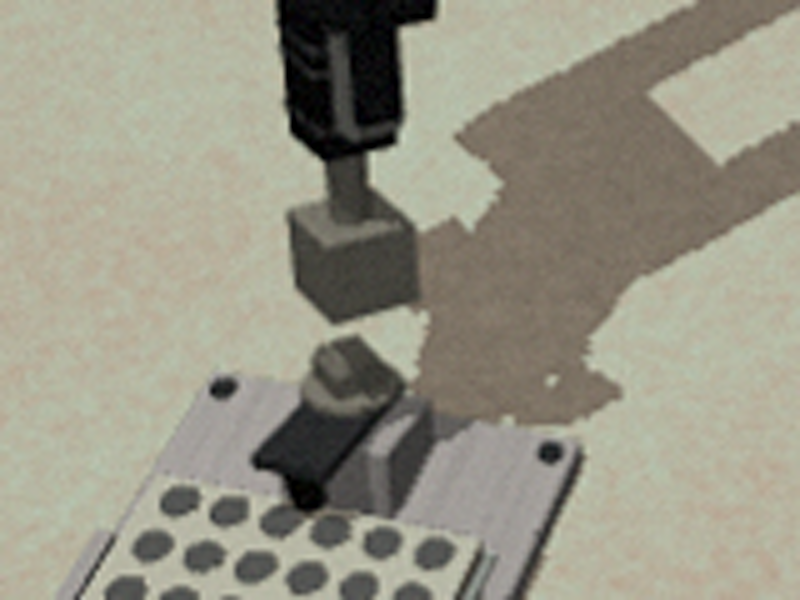

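View pics/i3c.png

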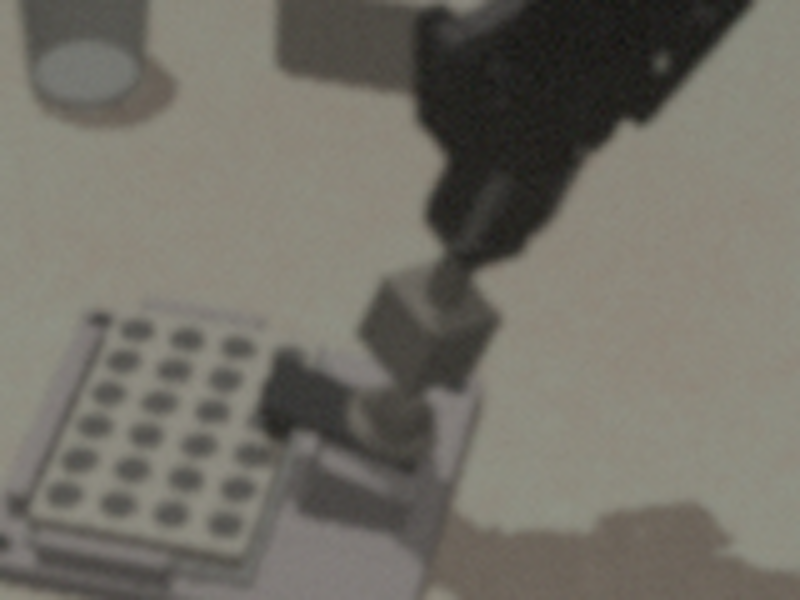

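```bash
python3 -m jog '[[[1,-3,0.9,0,-0.0016,0,0.006],[1,-3,0.9,0,-0.0016,0,0.006],[1,-3,0.9,0,-0.0016,0,0.006],[1,0,0,0,0,0,0],[1,0,0,0,0,0,0],[1,0,0,0,0,0,0],[1,0,0,0,0,0,0],[1,0,0,0,0,0,0]]]'
cat >> tgt.py <<'E'
def overlay(tag,o,L=.0785):
    R=Ro.from_quat(o['tcp_rot']).as_matrix();p=np.array(o['position'])
    for n,box in(('scene',(100,120,260,240)),('side',(240,50,400,170))):
        _,im=snap(n,tag+n);im=im.copy();C=cam(n)
        sq=lambda w,l:[p+R@[w/2*i,w/2*j,l] for i,j in((1,1),(1,-1),(-1,-1),(-1,1))]
        def poly(P,col): cv2.polylines(im,[np.round(proj(C,P)*16).astype(int)],True,col,1,cv2.LINE_AA,4)
        poly(sq(.032,L),(255,0,0));poly(sq(.032,L-.03),(255,255,0))
        poly([b+RS@np.array([.018*np.cos(t),.018*np.sin(t),s0]) for t in np.linspace(0,6.2,60)],(0,0,255))
        poly(c(.014,s0+.014,AL),(0,255,0))
        crop(im,*box,5,f'pics/{tag}{n}_o.png')
E
python3 - <<'E'
from tgt import *
p,R=tgt(s0+.014+.025)
o=telemetry.get_obs()
print(o['ft_force'],o['wrist_torque'])
plan(p,R,1,obs=o)
overlay('j',o)
E
```

```text
time_s: 11.6
position: [0.5176, -0.2104, 0.1613]
tcp_rot: [0.894, 0.422, 0.136, 0.062]
ft_force: [-0.1, -1.1, -2.0]
grip_width: 0.027
base far edge [[ 0.5307 -0.2824  0.012 ]
 [ 0.5287 -0.1363  0.012 ]
 [ 0.6906 -0.1359  0.012 ]
 [ 0.6915 -0.2762  0.012 ]]
[-0.05175799 -1.066414   -1.96944761] [-0.01790618  0.27758086  0.02266092]
[0.1, -0.6, 0.7, 0.0012, 0.0009, 0.0]
phi 0.905 q [-0.641  0.102  1.872  0.225  0.939 -1.637]
```

View pics/jscene_o.png

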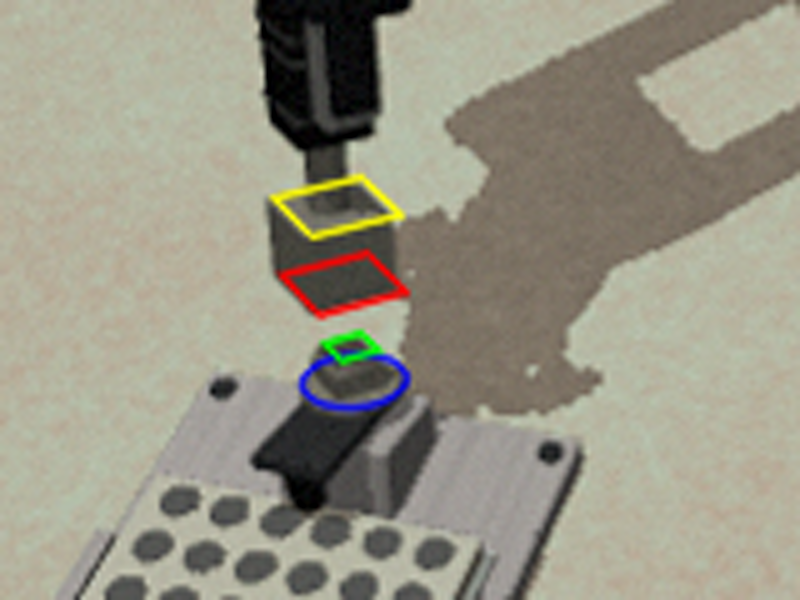

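View pics/jside_o.png

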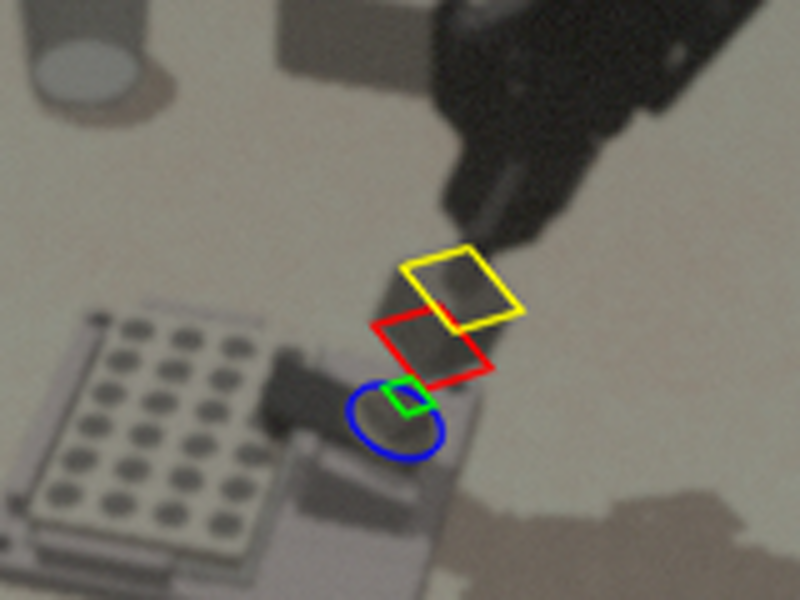

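```bash
cat >> tgt.py <<'E'
def over2(tag,o,L=.0785,out=None):
    R=Ro.from_quat(o['tcp_rot']).as_matrix();p=np.array(o['position'])
    ims=[]
    for n,box,f in(('scene',(135,135,215,215),5),('side',(290,80,370,160),5)):
        im=np.load(f'pics/{tag}{n}.npz')['im'];C=cam(n)
        x0,y0,x1,y1=box
        raw=cv2.resize(im[y0:y1,x0:x1,::-1],None,fx=f,fy=f,interpolation=cv2.INTER_CUBIC)
        ov=raw.copy()
        sq=lambda w,l:[p+R@[w/2*i,w/2*j,l] for i,j in((1,1),(1,-1),(-1,-1),(-1,1))]
        def poly(P,col):
            q=(proj(C,P)-[x0,y0]+.5)*f-.5
            cv2.polylines(ov,[np.round(q*16).astype(int)],True,col,1,cv2.LINE_AA,4)
        poly(sq(.032,L),(0,0,255));poly(sq(.032,L-.03),(0,255,255))
        poly([b+RS@np.array([.018*np.cos(t),.018*np.sin(t),s0]) for t in np.linspace(0,6.2,60)],(255,0,0))
        poly(c(.014,s0+.014,AL),(0,255,0))
        ims.append(np.hstack([cv2.convertScaleAbs(raw,alpha=1.6),ov]))
    cv2.imwrite(f'pics/{tag}_cmp.png',cv2.resize(np.vstack(ims),None,fx=.75,fy=.75))
E
python3 - <<'E'
from tgt import *
o,im=snap('wrist','j_w')
over2('j',o)
C=cam('wrist',o);R=Ro.from_quat(o['tcp_rot']).as_matrix();p=np.array(o['position'])
im=im.copy()
for l,w,col in((.0785,.032,(255,0,0)),(.0485,.032,(255,255,0)),(.0205,.028,(0,255,0)),(-.0315,.028,(0,255,255))):
    P=[p+R@[w/2*i,w/2*j,l] for i,j in((1,1),(1,-1),(-1,-1),(-1,1))]
    cv2.polylines(im,[np.round(proj(C,P)*16).astype(int)],True,col,1,cv2.LINE_AA,4)
cv2.polylines(im,[np.round(proj(C,c(.014,s0+.014,AL))*16).astype(int)],True,(255,0,255),1,cv2.LINE_AA,4)
cv2.polylines(im,[np.round(proj(C,[b+RS@np.array([.018*np.cos(t),.018*np.sin(t),s0]) for t in np.linspace(0,6.2,60)])*16).astype(int)],True,(0,0,255),1,cv2.LINE_AA,4)
crop(im,200,150,380,390,2.5,'pics/j_wo.png')
E
```

```text
base far edge [[ 0.5307 -0.2824  0.012 ]
 [ 0.5287 -0.1363  0.012 ]
 [ 0.6906 -0.1359  0.012 ]
 [ 0.6915 -0.2762  0.012 ]]
```

View pics/j_cmp.png

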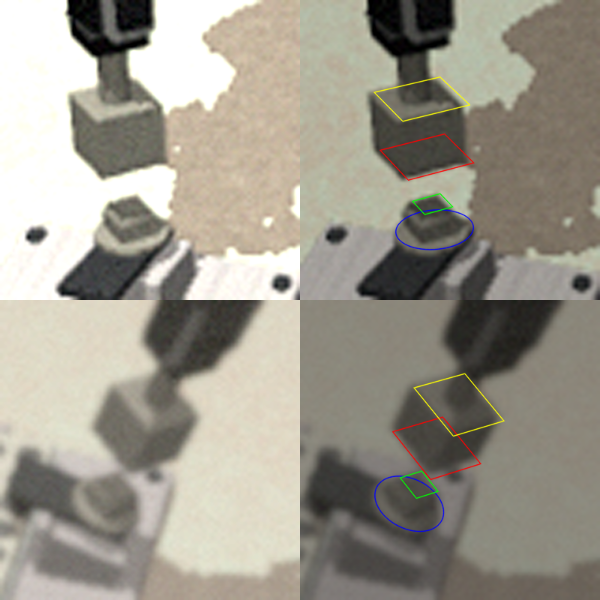

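View pics/j_wo.png

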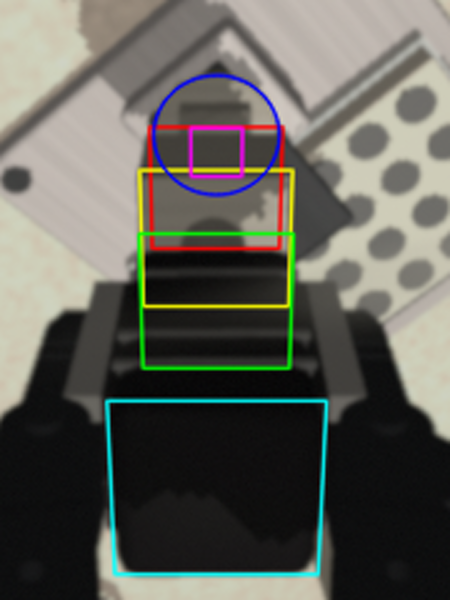

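```bash
python3 -m jog '[[[1,0,-0.3,6,0.001,0.001,0],[1,0,-0.3,6,0,0,0],[1,0,0,6,0,0,0],[1,0,0,6,0,0,0],[1,0,0,3,0,0,0],[1,0,0,2,0,0,0],[1,0,0,0,0,0,0],[1,0,0,0,0,0,0]]]'
cat >> tgt.py <<'E'
def stat(o=None,L=.0785):
    o=o or telemetry.get_obs();R=Ro.from_quat(o['tcp_rot']).as_matrix();p=np.array(o['position'])
    m=p+R[:,2]*L;d=RS.T@(m-b);x=RS.T@R[:,0]
    _,Rt=tgt(0)
    e=(Ro.from_matrix(R.T@Rt)).as_rotvec()
    print('t',o['time_s'],'mouth in screw mm',(d*1000).round(2),'roterr(tool)',e.round(4),'turn',-e[2].round(3),'w',round(o['grip_width'],4))
    f=np.array(o['ft_force']);print('F tool',(R.T@f).round(1),'T tool',(R.T@np.array(o['wrist_torque'])).round(2),'q',np.round(o['qpos'],2))
E
sed -i "s/^print('base far.*//" fit.py
python3 -c "
from tgt import *
stat()"
```

```text
time_s: 12.55
position: [0.5258, -0.21, 0.1336]
tcp_rot: [0.894, 0.423, 0.136, 0.062]
ft_force: [-0.6, 0.5, -1.6]
grip_width: 0.0274
t 12.55 mouth in screw mm [-0.15  0.22 24.68] roterr(tool) [ 0.0004 -0.0001  0.    ] turn -0.0 w 0.0274
F tool [-0.3 -1.1  1.4] T tool [ 0.25 -0.16 -0.04] q [-0.63  0.16  1.88  0.23  0.88 -1.64]
```

```bash
python3 -m jog '[[[1,0,0,1.5,0,0,0],[1,0,0,1.5,0,0,0],[1,0,0,1.5,0,0,0],[1,0,0,1.5,0,0,0],[1,0,0,1,0,0,0],[1,0,0,1,0,0,0],[1,0,0,0,0,0,0],[1,0,0,0,0,0,0]]]'
python3 -c "
from tgt import *
stat()"
```

```text
time_s: 13.35
position: [0.5278, -0.2097, 0.1255]
tcp_rot: [0.894, 0.423, 0.136, 0.061]
ft_force: [-1.2, 0.6, -3.4]
grip_width: 0.0271
t 13.35 mouth in screw mm [ 0.46 -0.15 16.32] roterr(tool) [-0.0007 -0.     -0.0001] turn 0.0 w 0.0271
F tool [-0.9 -2.   2.9] T tool [ 0.48 -0.18  0.02] q [-0.63  0.17  1.88  0.24  0.86 -1.64]
```

```bash
python3 -m jog '[[[1,0,0,1,0,0,0],[1,0,0,1,0,0,0],[1,0,0,0.5,0,0,0],[1,0,0,0.5,0,0,0],[1,0,0,0.5,0,0,0],[1,0,0,0,0,0,0],[1,0,0,0,0,0,0],[1,0,0,0,0,0,0]]]'
python3 -c "
from tgt import *
stat()"
```

```text
time_s: 14.15
position: [0.5288, -0.2097, 0.1227]
tcp_rot: [0.894, 0.423, 0.136, 0.061]
ft_force: [-4.7, 3.1, 2.7]
grip_width: 0.0268
t 14.15 mouth in screw mm [ 0.24 -0.07 13.4 ] roterr(tool) [-0.0006 -0.0001  0.0002] turn -0.0 w 0.0268
F tool [ 0.1 -4.9 -3.9] T tool [ 1.1  -0.21 -0.06] q [-0.63  0.18  1.88  0.24  0.86 -1.65]
```

```bash
python3 -m jog '[[[1,0,-0.3,0.5,0,0,0],[1,0,-0.3,0.5,0,0,0],[1,0,0,0.5,0,0,0],[1,0,0,0.5,0,0,0],[1,0,0,0,0,0,0],[1,0,0,0,0,0,0],[1,0,0,0,0,0,0],[1,0,0,0,0,0,0]]]'
python3 -c "
from tgt import *
stat()
o=telemetry.get_obs()
overlay('k',o);over2('k',o)
snap('wrist','k_w')
"
```

```text
time_s: 14.95
position: [0.5291, -0.2098, 0.1226]
tcp_rot: [0.894, 0.423, 0.136, 0.062]
ft_force: [-11.8, 3.3, 14.3]
grip_width: 0.0273
t 14.95 mouth in screw mm [-1.000e-02  1.000e-01  1.318e+01] roterr(tool) [0.0003 0.0002 0.0008] turn -0.001 w 0.0273
F tool [ -1.9  -7.6 -17.1] T tool [ 1.86 -0.4   0.05] q [-0.63  0.18  1.88  0.24  0.86 -1.65]
```

View pics/k_cmp.png

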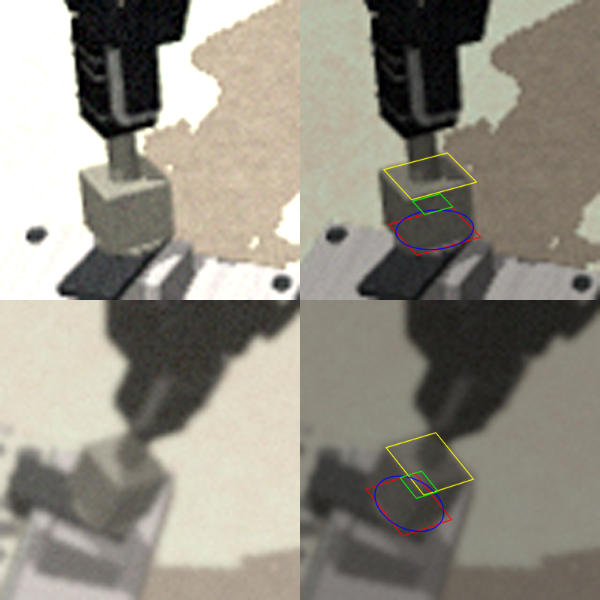

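View pics/k_w.png

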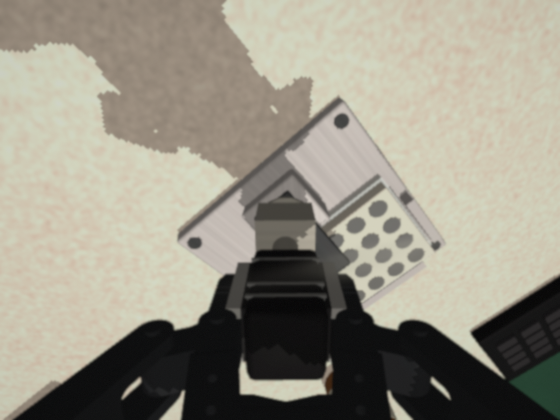

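```bash
python3 -m jog '[[[1,0,-0.4,0,0,0,0],[1,0,-0.3,0,0,0,0],[1,0,0,0.1,0,0,0.05],[1,0,0,0.2,0,0,0.1],[1,0,0,0.2,0,0,0.1],[1,0,0,0.2,0,0,0.1],[1,0,0,0.2,0,0,0.1],[1,0,0,0,0,0,0]]]' 90
python3 -c "
from tgt import *
stat()"
```

```text
time_s: 15.9
position: [0.5295, -0.2089, 0.122]
tcp_rot: [0.966, 0.212, 0.147, 0.03]
ft_force: [-10.6, 5.2, 15.6]
grip_width: 0.0268
t 15.9 mouth in screw mm [-0.35 -0.87 12.51] roterr(tool) [ 0.0006 -0.0015 -0.4509] turn 0.451 w 0.0268
F tool [ -2.8  -7.1 -18. ] T tool [ 1.61 -0.72  0.06] q [-0.63  0.18  1.88  0.24  0.85 -1.19]
```

```bash
python3 -m jog '[[[1,0,0,0.2,0,0,0.1],[1,0,0,0.2,0,0,0.1],[1,0,0,0.2,0,0,0.1],[1,0,0,0.2,0,0,0.1],[1,0,0,0.2,0,0,0.1],[1,0,0,0.2,0,0,0.1],[1,0,0,0.2,0,0,0.1],[1,0,0,0,0,0,0]]]'
python3 -c "
from tgt import *
stat()"
```

```text
time_s: 16.7
position: [0.5309, -0.2088, 0.1211]
tcp_rot: [0.98, -0.132, 0.15, -0.023]
ft_force: [-8.0, 5.7, 14.4]
grip_width: 0.027
t 16.7 mouth in screw mm [-1.64 -0.92 11.26] roterr(tool) [ 1.0000e-03 -3.9000e-03 -1.1511e+00] turn 1.151 w 0.027
F tool [ -4.7  -4.7 -16.1] T tool [ 1.09 -1.18  0.09] q [-0.62  0.18  1.88  0.24  0.85 -0.49]
```

```bash
python3 -m jog '[[[1,-0.3,-0.3,0.1,0,0,0.05],[1,-0.2,-0.2,0.2,0,0,0.1],[1,0,0,0.2,0,0,0.1],[1,0,0,0.2,0,0,0.1],[1,0,0,0.2,0,0,0.1],[1,0,0,0.2,0,0,0.05],[1,0,0,0,0,0,0],[1,0,0,0,0,0,0]]]'
python3 -c "
from tgt import *
stat()"
```

```text
time_s: 17.5
position: [0.5318, -0.2092, 0.1204]
tcp_rot: [0.917, -0.37, 0.141, -0.058]
ft_force: [-6.1, 4.0, 12.2]
grip_width: 0.0272
t 17.5 mouth in screw mm [-2.39 -0.41 10.33] roterr(tool) [ 0.0024 -0.0065 -1.6496] turn 1.65 w 0.0272
F tool [ -4.4  -1.4 -13.5] T tool [ 0.34 -1.03 -0.05] q [-0.62  0.19  1.88  0.24  0.84  0.  ]
```

```bash
python3 -m jog '[[[1,-0.3,0,0.2,0,0,0.05],[1,-0.2,0,0.2,0,0,0.05],[1,0,0,0.2,0,0,0.05],[1,0,0,0.2,0,0,0.05],[1,0,0,0.1,0,0,0.05],[1,0,0,0.1,0,0,0.05],[1,0,0,0,0,0,0],[1,0,0,0,0,0,0]]]'
python3 -c "
from tgt import *
stat()"
```

```text
time_s: 18.3
position: [0.5322, -0.2095, 0.1199]
tcp_rot: [0.851, -0.502, 0.131, -0.078]
ft_force: [-5.3, 3.1, 12.7]
grip_width: 0.0272
t 18.3 mouth in screw mm [-2.72  0.09  9.75] roterr(tool) [ 0.0032 -0.0087 -1.9495] turn 1.949 w 0.0272
F tool [ -3.3  -0.4 -13.7] T tool [-0.11 -0.9   0.07] q [-0.62  0.19  1.88  0.24  0.84  0.3 ]
```

```bash
python3 -m jog '[[[1,-0.2,0,0.1,0,0,0.05],[1,-0.2,0,0.1,0,0,0.05],[1,0,0,0.1,0,0,0.05],[1,0,0,0.1,0,0,0.05],[1,0,0,0.1,0,0,0.05],[1,0,0,0.1,0,0,0.05],[1,0,0,0,0,0,0],[1,0,0,0,0,0,0]]]'
python3 -c "
from tgt import *
stat()"
```

```text
time_s: 19.1
position: [0.5324, -0.21, 0.1198]
tcp_rot: [0.768, -0.622, 0.119, -0.096]
ft_force: [-5.2, 1.5, 13.6]
grip_width: 0.0271
t 19.1 mouth in screw mm [-2.82  0.77  9.51] roterr(tool) [ 0.0052 -0.0102 -2.2437] turn 2.244 w 0.0271
F tool [ -1.6   0.5 -14.5] T tool [-0.46 -0.54 -1.23] q [-0.62  0.19  1.88  0.24  0.84  0.6 ]
```

```bash
python3 -m jog '[[[1,0,0,-0.3,0,0,-0.03],[1,0,0,-0.3,0,0,-0.03],[1,0,0,-0.3,0,0,-0.03],[1,0,0,-0.3,0,0,0],[1,0,0,0,0,0,0],[1,0,0,0,0,0,0],[1,0,0,0,0,0,0],[1,0,0,0,0,0,0]]]'
python3 -c "
from tgt import *
stat()"
```

```text
time_s: 19.9
position: [0.5321, -0.2098, 0.1199]
tcp_rot: [0.795, -0.588, 0.123, -0.091]
ft_force: [-1.3, 1.8, 7.1]
grip_width: 0.0275
t 19.9 mouth in screw mm [-2.63  0.53  9.72] roterr(tool) [ 0.0048 -0.01   -2.1557] turn 2.156 w 0.0275
F tool [-1.5 -1.4 -7.2] T tool [ 0.04 -0.29 -0.94] q [-0.62  0.19  1.88  0.24  0.84  0.51]
```

```bash
python3 -m jog '[[[1,0,0,-0.2,0,0,-0.04],[1,0,0,-0.2,0,0,-0.04],[1,0,0,-0.2,0,0,-0.04],[1,0,0,0,0,0,-0.04],[1,0,0,0,0,0,0],[1,0,0,0,0,0,0],[1,0,0,0,0,0,0],[1,0,0,0,0,0,0]]]'
python3 -c "
from tgt import *
stat()"
```

```text
time_s: 20.7
position: [0.5317, -0.2096, 0.1198]
tcp_rot: [0.838, -0.524, 0.13, -0.081]
ft_force: [1.1, -0.0, 6.0]
grip_width: 0.0271
t 20.7 mouth in screw mm [-2.25  0.2   9.75] roterr(tool) [ 0.0041 -0.0092 -2.0007] turn 2.001 w 0.0271
F tool [ 1.3 -2.5 -5.4] T tool [ 0.54  0.2  -0.02] q [-0.62  0.19  1.88  0.24  0.84  0.36]
```

```bash
python3 -m jog '[[[1,0,0,-2,0,0,0],[1,0,0,-4,0,0,0],[1,0,0,-6,0,0,0],[1,0,0,-7,0,0,0],[1,0,0,-9,0,0,0],[1,0,0,-9,0,0,0],[1,0,0,-6,0,0,0],[1,0,0,-5,0,0,0]]]'
python3 -c "
from tgt import *
stat()
o=telemetry.get_obs()
_,im=snap('wrist','l_w');overlay('l',o);over2('l',o)
im=im.copy();C=cam('wrist',o);R=Ro.from_quat(o['tcp_rot']).as_matrix();p=np.array(o['position'])
for l,w,col in((.0785,.032,(255,0,0)),(.0485,.032,(255,255,0)),(.0205,.028,(0,255,0)),(-.0315,.028,(0,255,255))):
    P=[p+R@[w/2*i,w/2*j,l] for i,j in((1,1),(1,-1),(-1,-1),(-1,1))]
    cv2.polylines(im,[np.round(proj(C,P)*16).astype(int)],True,col,1,cv2.LINE_AA,4)
crop(im,180,150,400,390,2.5,'pics/l_wo.png')
"
```

```text
time_s: 21.5
position: [0.5145, -0.208, 0.1635]
tcp_rot: [0.838, -0.524, 0.126, -0.081]
ft_force: [-0.2, -0.3, -1.9]
grip_width: 0.0272
t 21.5 mouth in screw mm [ 1.81 -1.94 56.62] roterr(tool) [ 4.0000e-04 -7.0000e-04 -2.0001e+00] turn 2.0 w 0.0272
F tool [-0.1  0.8  1.7] T tool [-0.28 -0.13  0.  ] q [-0.64  0.09  1.88  0.23  0.94  0.36]
```

View pics/l_cmp.png

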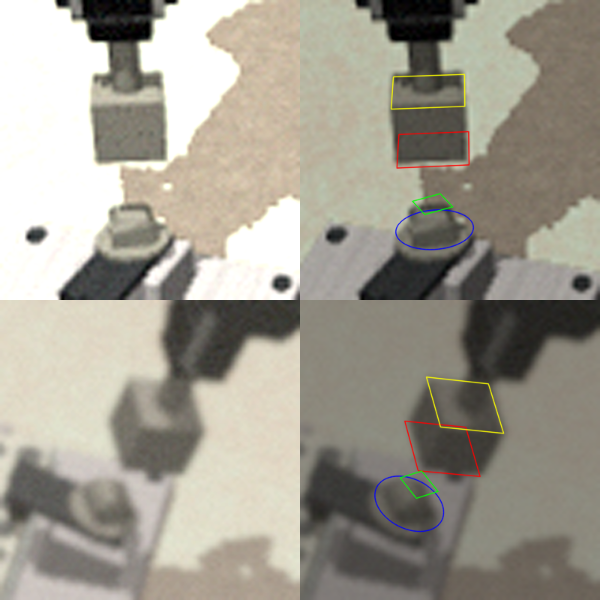

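View pics/l_wo.png

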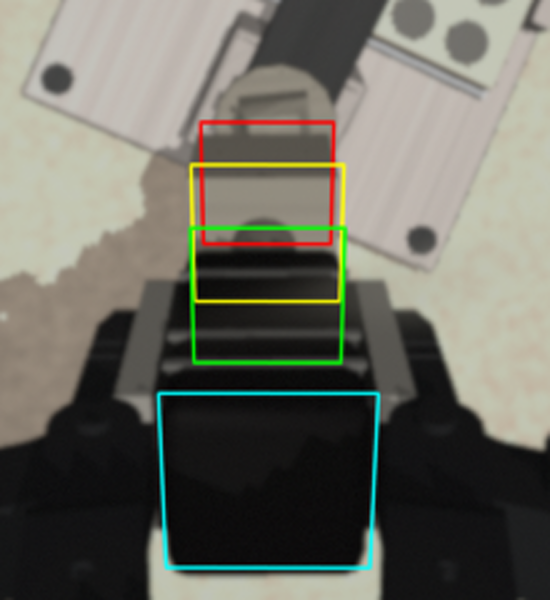

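```bash
python3 -c "
from h import *
a=np.load('pics/j_w.npz')['im'];b=np.load('pics/l_w.npz')['im']
c=np.hstack([x[180:270,245:330,::-1] for x in (a,b)])
cv2.imwrite('pics/l2.png',cv2.convertScaleAbs(cv2.resize(c,None,fx=4.5,fy=4.5,interpolation=cv2.INTER_CUBIC),alpha=1.5))
"
```

```text
(no output)
```

View pics/l2.png

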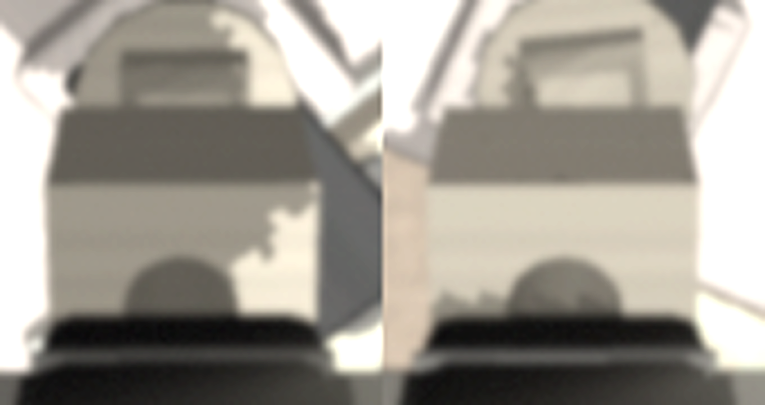

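```bash
python3 -c "
from h import *
plan([.6507,.2302,.186],down(1.731),24)
"
```

```text
[-13.9, -13.1, 0.9, 0.0052, -0.0172, -0.1174]
[-12.3, -14.6, 1.2, 0.0052, -0.0172, -0.1174]
[-10.5, -16.0, 1.4, 0.0052, -0.0172, -0.1174]
[-8.5, -17.1, 1.7, 0.0052, -0.0172, -0.1174]
[-6.4, -17.9, 1.9, 0.0052, -0.0172, -0.1174]
[-4.2, -18.6, 2.1, 0.0052, -0.0172, -0.1174]
[-2.0, -18.9, 2.2, 0.0052, -0.0172, -0.1174]
[0.3, -19.0, 2.3, 0.0052, -0.0172, -0.1174]
[2.6, -18.8, 2.4, 0.0052, -0.0172, -0.1174]
[4.8, -18.4, 2.5, 0.0052, -0.0172, -0.1174]
[6.9, -17.7, 2.4, 0.0052, -0.0172, -0.1174]
[9.0, -16.7, 2.4, 0.0052, -0.0172, -0.1174]
[10.9, -15.5, 2.3, 0.0052, -0.0172, -0.1174]
[12.7, -14.1, 2.2, 0.0052, -0.0172, -0.1174]
[14.3, -12.5, 2.0, 0.0052, -0.0172, -0.1174]
[15.7, -10.8, 1.8, 0.0052, -0.0172, -0.1174]
[16.9, -8.8, 1.6, 0.0052, -0.0172, -0.1174]
[17.9, -6.8, 1.3, 0.0052, -0.0172, -0.1174]
[18.5, -4.6, 1.0, 0.0052, -0.0172, -0.1174]
[19.0, -2.4, 0.7, 0.0052, -0.0172, -0.1174]
[19.1, -0.2, 0.4, 0.0052, -0.0172, -0.1174]
[19.0, 2.1, 0.1, 0.0052, -0.0172, -0.1174]
[18.7, 4.3, -0.3, 0.0052, -0.0172, -0.1174]
[18.0, 6.4, -0.6, 0.0052, -0.0172, -0.1174]
phi -1.134 q [-0.642  0.092  1.879  0.226  0.942  0.363]
```

```bash
python3 -m jog '[[[1,-14,-13,0,0.005,-0.017,-0.117],[1,-12,-15,0,0.005,-0.017,-0.117],[1,-10.5,-16,1,0.005,-0.017,-0.117],[1,-8.5,-17,1.5,0.005,-0.017,-0.117],[1,-6.5,-18,2,0.005,-0.017,-0.117],[1,-4,-18.5,2,0.005,-0.017,-0.117],[1,-2,-19,2,0.005,-0.017,-0.117],[1,0,-19,2,0.005,-0.017,-0.117]]]'
python3 -m jog '[[[1,2.6,-19,2.5,0.005,-0.017,-0.117],[1,5,-18.5,2.5,0.005,-0.017,-0.117],[1,7,-17.5,2.5,0.005,-0.017,-0.117],[1,9,-16.5,2.5,0.005,-0.017,-0.117],[1,11,-15.5,2.3,0.005,-0.017,-0.117],[1,12.5,-14,2.2,0.005,-0.017,-0.117],[1,14,-12.5,2,0.005,-0.017,-0.117],[1,15.5,-11,1.8,0.005,-0.017,-0.117]]]'
python3 -c "
from h import *
plan([.6507,.2302,.186],down(1.731),8)
"
```

```text
time_s: 22.45
position: [0.5593, -0.0611, 0.1729]
tcp_rot: [0.989, -0.078, 0.103, -0.066]
ft_force: [-0.9, -0.3, -1.1]
grip_width: 0.0271
time_s: 23.25
position: [0.6051, 0.0843, 0.1798]
tcp_rot: [0.921, 0.383, 0.058, -0.037]
ft_force: [-0.5, -0.9, -1.7]
grip_width: 0.0269
[16.9, -8.8, 1.7, 0.0053, -0.017, -0.1178]
[17.8, -6.8, 1.5, 0.0053, -0.017, -0.1178]
[18.5, -4.6, 1.2, 0.0053, -0.017, -0.1178]
[19.0, -2.4, 0.9, 0.0053, -0.017, -0.1178]
[19.1, -0.2, 0.6, 0.0053, -0.017, -0.1178]
[19.0, 2.1, 0.2, 0.0053, -0.017, -0.1178]
[18.6, 4.3, -0.1, 0.0053, -0.017, -0.1178]
[18.0, 6.5, -0.4, 0.0053, -0.017, -0.1178]
phi 0.786 q [-0.062  0.284  1.587  0.126  1.201 -0.891]
```

```bash
python3 -m jog '[[[1,17,-9,1.5,0.005,-0.017,-0.118],[1,18,-7,1.5,0.005,-0.017,-0.118],[1,18.5,-4.5,1,0.005,-0.017,-0.118],[1,19,-2.5,1,0.005,-0.017,-0.118],[1,19,0,0.5,0.005,-0.017,-0.118],[1,19,2,0,0.005,-0.017,-0.118],[1,18,4,0,0.005,-0.017,-0.118],[1,15,5,-0.4,0.005,-0.017,-0.1]]]'
python3 -m jog '[[[1,0,0,0,0,0,0],[1,0,0,0,0,0,0],[1,0,0,0,0,0,0],[1,0,0,0,0,0,0],[1,0,0,0,0,0,0],[1,0,0,0,0,0,0],[1,0,0,0,0,0,0],[1,0,0,0,0,0,0]]]'
python3 -c "
from h import *
plan([.6507,.2302,.186],down(1.731),1)
"
```

```text
time_s: 24.05
position: [0.6496, 0.2269, 0.1864]
tcp_rot: [0.655, 0.756, 0.001, 0.001]
ft_force: [-0.2, -0.1, -1.5]
grip_width: 0.0269
time_s: 24.85
position: [0.6496, 0.2257, 0.1875]
tcp_rot: [0.656, 0.754, 0.001, 0.001]
ft_force: [0.7, 0.2, -2.5]
grip_width: 0.0268
[4.3, 1.7, 1.5, 0.0035, 0.0002, -0.0215]
phi 1.71 q [ 0.209  0.482  1.292 -0.     1.363 -1.501]
```

```bash
python3 -m jog '[[[1,2.5,0.9,2,0.0018,0,-0.011],[1,2,0.9,2,0.0018,0,-0.011],[1,0,0,0,0,0,0],[1,0,0,0,0,0,0],[1,0,0,0,0,0,0],[1,0,0,0,0,0,0],[1,0,0,0,0,0,0],[1,0,0,0,0,0,0]]]'
python3 -c "
from h import *
o,im=snap('wrist','m1');print(o['position'])
plan([.6507,.2302,.086],down(1.731),1,obs=o)
g=np.load('pics/g1.npz')['im']
cv2.imwrite('pics/m2.png',cv2.resize(np.hstack([x[120:280,200:360,::-1] for x in (g,im)]),None,fx=2.5,fy=2.5,interpolation=cv2.INTER_CUBIC))
"
```

```text
time_s: 25.65
position: [0.6508, 0.2305, 0.1835]
tcp_rot: [0.648, 0.762, -0.0, 0.0]
ft_force: [-0.5, 0.6, -1.1]
grip_width: 0.0272
[0.65077172 0.23054537 0.18345496]
[-0.3, -0.1, 97.5, -0.0001, 0.0002, 0.0007]
phi 1.732 q [ 0.215  0.493  1.285 -0.     1.364 -1.516]
```

View pics/m2.png

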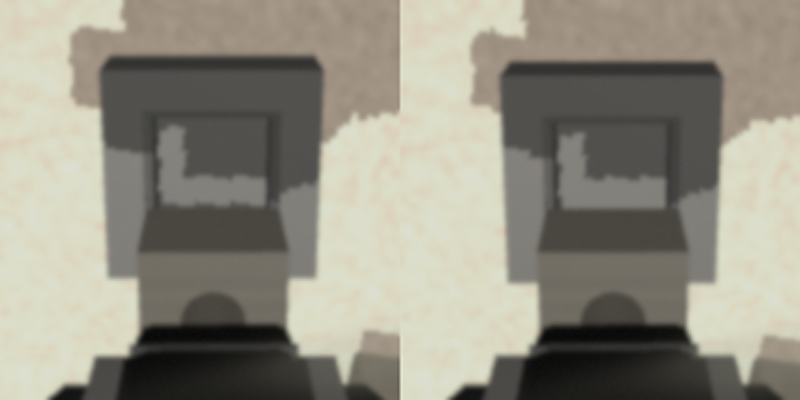

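```bash
python3 -m jog '[[[1,0,0,18,0,0,0],[1,0,0,18,0,0,0],[1,0,0,14,0,0,0],[1,0,0,10,0,0,0],[1,0,0,8,0,0,0],[1,0,0,8,0,0,0],[1,0,0,8,0,0,0],[1,0,0,6,0,0,0]]]'
python3 -c "
from h import *
o=telemetry.get_obs();print(o['position'],o['ft_force'],o['wrist_torque'])"
```

```text
time_s: 26.5
position: [0.6508, 0.2306, 0.0929]
tcp_rot: [0.648, 0.762, -0.0, 0.0]
ft_force: [-0.5, -0.8, -2.2]
grip_width: 0.0273
[0.65078774 0.23058183 0.09292448] [-0.50103841 -0.77654447 -2.21717908] [0.01146146 0.03796402 0.00391442]
```

No contact so far; lower the last ~8 mm gently.

```bash
python3 -m jog '[[[1,0,0,2,0,0,0],[1,0,0,2,0,0,0],[1,0,0,1,0,0,0],[1,0,0,1,0,0,0],[1,0,0,0.5,0,0,0],[1,0,0,0,0,0,0],[1,0,0,0,0,0,0],[1,0,0,0,0,0,0]]]'
python3 -c "
from h import *
o=telemetry.get_obs();print(o['position'],o['ft_force'],o['wrist_torque'])"
```

```text
time_s: 27.3
position: [0.6508, 0.2306, 0.087]
tcp_rot: [0.648, 0.762, -0.0, 0.0]
ft_force: [-0.6, -0.7, -1.7]
grip_width: 0.0272
[0.6508026  0.23056223 0.087011  ] [-0.56564148 -0.70759835 -1.6899963 ] [-0.0068652  -0.01010944 -0.02739729]
```

```bash
python3 -m jog '[[[1,0,0,0.7,0,0,0],[1,0,0,0.6,0,0,0],[1,0,0,0.6,0,0,0],[1,0,0,0.6,0,0,0],[1,0,0,0.5,0,0,0],[1,0,0,0,0,0,0],[1,0,0,0,0,0,0],[1,0,0,0,0,0,0]]]'
python3 -c "
from h import *
o=telemetry.get_obs();print(o['position'],o['ft_force'],o['wrist_torque'])"
```

```text
time_s: 28.1
position: [0.6509, 0.2306, 0.0851]
tcp_rot: [0.648, 0.762, -0.0, 0.0]
ft_force: [-3.2, -1.2, 4.8]
grip_width: 0.0271
[0.65087013 0.2305779  0.08506339] [-3.24952285 -1.19575331  4.81983364] [-0.14931121  0.61991556 -0.00182168]
```

```bash
python3 -m jog '[[[0.3,0,0,0,0,0,0],[0.2,0,0,0,0,0,0],[0,0,0,0,0,0,0],[-0.3,0,0,0,0,0,0],[-0.6,0,0,0,0,0,0],[-1,0,0,0,0,0,0],[-1,0,0,0,0,0,0],[-1,0,0,0,0,0,0]]]'
python3 -m jog '[[[-1,0,0,-6,0,0,0],[-1,0,0,-10,0,0,0],[-1,0,0,-15,0,0,0],[-1,0,0,-20,0,0,0],[-1,0,0,-25,0,0,0],[-1,0,0,-25,0,0,0],[-1,0,0,-25,0,0,0],[-1,0,0,-25,0,0,0]]]'
python3 -c "
from h import *
o,im=snap('wrist','n1');print(o['position'],o['ft_force'],o['grip_width'])
plan([.548,-.2137,.175],down(1.545),20)
snap('side','n2')
"
```

```text
time_s: 28.9
position: [0.6507, 0.2305, 0.0839]
tcp_rot: [0.648, 0.762, -0.0, 0.0]
ft_force: [-0.4, 0.6, -0.2]
grip_width: 0.0856
time_s: 29.7
position: [0.6511, 0.2307, 0.238]
tcp_rot: [0.648, 0.762, 0.001, 0.001]
ft_force: [0.6, 1.0, -0.1]
grip_width: 0.0855
[0.6510737  0.23069313 0.23802496] [ 0.56298245  0.98048995 -0.08867045] 0.08551447219528081
[-21.1, -8.8, 3.3, 0.0006, -0.0001, 0.0093]
[-21.2, -8.6, 3.3, 0.0006, -0.0001, 0.0093]
[-21.3, -8.4, 3.4, 0.0006, -0.0001, 0.0093]
[-21.4, -8.2, 3.4, 0.0006, -0.0001, 0.0093]
[-21.4, -8.0, 3.4, 0.0006, -0.0001, 0.0093]
[-21.5, -7.8, 3.4, 0.0006, -0.0001, 0.0093]
[-21.6, -7.6, 3.4, 0.0006, -0.0001, 0.0093]
[-21.6, -7.4, 3.4, 0.0006, -0.0001, 0.0093]
[-21.7, -7.2, 3.4, 0.0006, -0.0001, 0.0093]
[-21.8, -7.0, 3.4, 0.0006, -0.0001, 0.0093]
[-21.8, -6.8, 3.4, 0.0006, -0.0001, 0.0093]
[-21.9, -6.6, 3.4, 0.0006, -0.0001, 0.0093]
[-22.0, -6.4, 3.4, 0.0006, -0.0001, 0.0093]
[-22.0, -6.2, 3.4, 0.0006, -0.0001, 0.0093]
[-22.1, -6.0, 3.4, 0.0006, -0.0001, 0.0093]
[-22.1, -5.8, 3.4, 0.0006, -0.0001, 0.0093]
[-22.2, -5.5, 3.4, 0.0006, -0.0001, 0.0093]
[-22.2, -5.3, 3.4, 0.0006, -0.0001, 0.0093]
[-22.3, -5.1, 3.4, 0.0006, -0.0001, 0.0093]
[-22.3, -4.9, 3.4, 0.0006, -0.0001, 0.0093]
phi 1.732 q [ 0.216  0.447  1.224 -0.     1.458 -1.516]
```

View pics/n1.png

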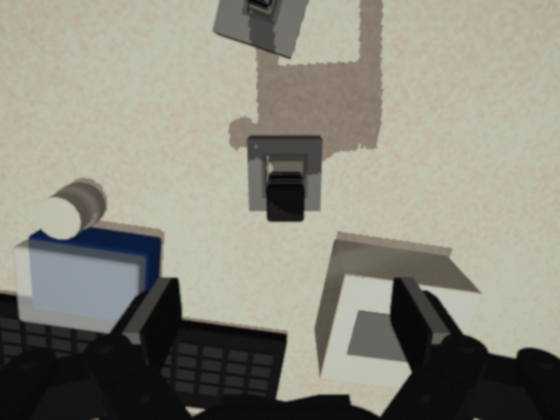

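View pics/n2.png

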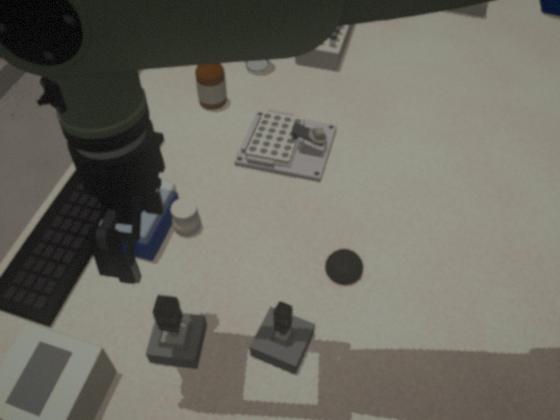

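```bash
python3 -m jog '[[[-1,-28,-11,4.5,0,0,0.012],[-1,-28,-11,4.5,0,0,0.012],[-1,-28,-11,4.5,0,0,0.012],[-1,-28,-10,4.5,0,0,0.012],[-1,-28,-10,4.5,0,0,0.012],[-1,-29,-10,4.5,0,0,0.012],[-1,-29,-9,4.5,0,0,0.012],[-1,-29,-9,4.5,0,0,0.012]]]'
python3 -m jog '[[[-1,-29,-9,4.5,0,0,0.012],[-1,-29,-8,4.5,0,0,0.012],[-1,-29,-8,4.5,0,0,0.012],[-1,-29,-8,4.5,0,0,0.012],[-1,-29,-8,4.5,0,0,0.012],[-1,-29,-7,4.5,0,0,0.012],[-1,-29,-7,4.5,0,0,0.012],[-1,0,0,0,0,0,0]]]'
python3 -m jog '[[[-1,0,0,0,0,0,0],[-1,0,0,0,0,0,0],[-1,0,0,0,0,0,0],[-1,0,0,0,0,0,0],[-1,0,0,0,0,0,0],[-1,0,0,0,0,0,0],[-1,0,0,0,0,0,0],[-1,0,0,0,0,0,0]]]'
python3 -c "
from h import *
o,im=snap('wrist','p1')
crop(im,180,120,380,270,4,'pics/p1c.png')
"
```

```text
time_s: 30.6
position: [0.5965, -0.0056, 0.1986]
tcp_rot: [0.684, 0.73, -0.0, -0.0]
ft_force: [0.0, 0.3, 0.6]
grip_width: 0.0853
time_s: 31.4
position: [0.5466, -0.2122, 0.1666]
tcp_rot: [0.715, 0.699, -0.001, -0.0]
ft_force: [-0.7, 0.2, 0.0]
grip_width: 0.0856
time_s: 32.2
position: [0.5482, -0.209, 0.1675]
tcp_rot: [0.714, 0.7, -0.0, 0.0]
ft_force: [0.2, -0.2, 0.3]
grip_width: 0.0853
```

View pics/p1c.png

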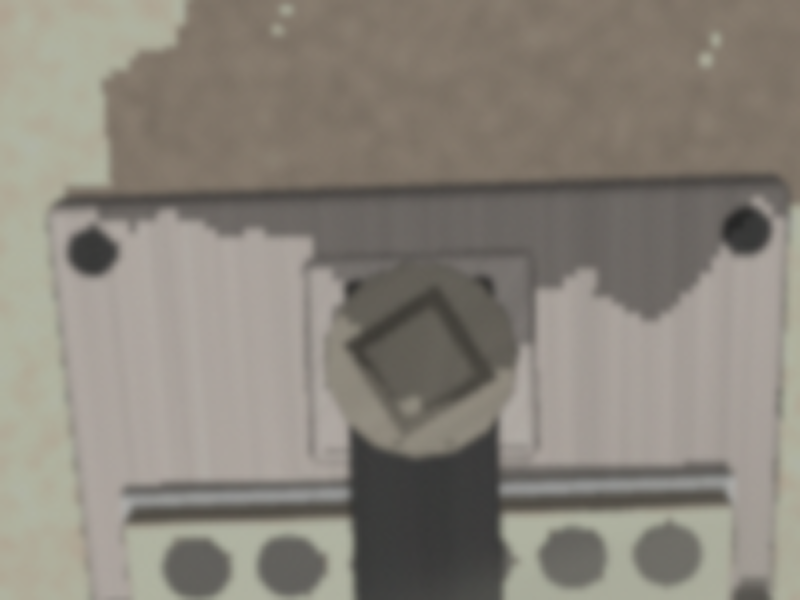

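```bash
python3 -c "
from cell import ticket,telemetry
print(telemetry.get_obs()['time_s'],ticket.finish_job())"
```

```text
the job is handed in; nothing more can be done
32.25 None
```

I seated the larger driver on the screw, turned it clockwise to its hard stop, put the driver back upright in its own stand, and handed the job in at 32.25 s. No verdict comes back.

**Seating:** The driver stopped hard on the flange before any turning. A further 2 mm of commanded travel moved it only 0.2 mm, with about 19 N of press. Measured tilt and yaw error were below 0.001 rad, and the mouth was centred on the fitted axis to about 0.1 mm.

**Turning:** The opposing torque rose from under 0.1 to 1.2 N m, which I took as home.
- Measured sink was 3.67 mm.
- In the last close picture the head had turned about 1.9 rad; the square shows only 18.7°, so I added the 90° that fits the sink. At 1.92 mm per rad that is 3.64 mm.

**Last checks:** The pictures after release show the large driver upright in its stand, and the smaller driver looks unmoved. The arm was clear of everything when I handed in.

**Disagreements:**
- The driver's mouth read 9.5–9.75 mm above screw_base at home, against the stated 10 mm. I put this down to about 0.5 mm error in how long the driver stood below the grip.
- The gripper turned about 2.24 rad against the screw's 1.9, from slack and wind-up that I released before lifting off.
- The tool axis wandered about 1.2 mm in radius while turning, with side forces under about 8 N.
- The fixed cameras were a few millimetres off the wrist view, but the same way for driver and screw.

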